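# Shelve the pocket volumes in the desk racks they fill

### The job

Put the three pocket books and the flash-card case away in the three little steel book racks on the study table: every volume stands upright on the floor of a rack, roughly centred between the rack's open ends, and each rack is filled snugly, two racks by one volume each and the third by two volumes side by side, which only one arrangement of the four allows. Set them down gently without dropping or forcing them, let go, and leave the abacus, the tumbler and the pencil box where they are.

Things in the scene. Friction and masses are not known exactly. Their poses are not given: they have to be found in the camera images.
- slim_mid (a point): Slim hardback pocket book with a plain grey cloth cover; 20 mm thick (along its own y), 62 mm from spine to far edge (along its own x, spine at -x), 94 mm tall; stands upright on the table. This point is the middle of the volume, 47 mm above its foot. Mass about 100 g, hard-sided and rigid.
- cardcase_mid (a point): Brown cardboard case of flash cards, open on top with white card tabs showing (both 62 mm ends alike); 32 mm thick (along its own y), 62 mm from spine to far edge (along its own x, spine at -x), 90 mm tall; stands upright on the table. This point is the middle of the volume, 45 mm above its foot. Mass about 150 g, hard-sided and rigid.
- reader_mid (a point): Thick hardback pocket reader with a plain grey cloth cover; 46 mm thick (along its own y), 62 mm from spine to far edge (along its own x, spine at -x), 98 mm tall; stands upright on the table. This point is the middle of the volume, 49 mm above its foot. Mass about 220 g, hard-sided and rigid.
- dictionary_mid (a point): Fattest and tallest pocket book, a dictionary with a plain grey cloth cover; 56 mm thick (along its own y), 62 mm from spine to far edge (along its own x, spine at -x), 104 mm tall; stands upright on the table. This point is the middle of the volume, 52 mm above its foot. Mass about 300 g, hard-sided and rigid.
- rack_small: Narrowest book rack, dark steel sheet 3 mm thick, fixed to the table. Clear width between its two sides 39 mm (along own y). Sides: 50 mm deep (along own x), 50 mm high, topped by lips flaring out at 40 degrees to 60 mm height, making the mouth 18 mm wider. Its two ends (+x and -x) are open. Origin: centre of its underside, at table height; its floor is 3 mm above that.
- rack_medium: Middle-sized book rack, dark steel sheet 3 mm thick, fixed to the table. Clear width between its two sides 63 mm (along own y). Sides: 50 mm deep (along own x), 50 mm high, topped by lips flaring out at 40 degrees to 60 mm height, making the mouth 18 mm wider. Its two ends (+x and -x) are open. Origin: centre of its underside, at table height; its floor is 3 mm above that.
- rack_large: Widest book rack, dark steel sheet 3 mm thick, fixed to the table. Clear width between its two sides 74 mm (along own y). Sides: 50 mm deep (along own x), 50 mm high, topped by lips flaring out at 40 degrees to 60 mm height, making the mouth 18 mm wider. Its two ends (+x and -x) are open. Origin: centre of its underside, at table height; its floor is 3 mm above that.
- abacus: Bystander: wooden abacus with red beads lying flat, 85 x 240 mm (own x, y), 16 mm high. Origin: centre of its underside.
- tumbler_mid (a point): Bystander: empty stainless steel tumbler standing upright, 74 mm across the rim, 95 mm tall. This point is on its axis, half-way up.
- pencilbox: Bystander: closed tin pencil box with a green plastic sharpener lying on it, 80 x 202 mm (own x, y), 26 mm high, 39 mm with the sharpener. Origin: centre of its underside.

How it is judged:
At the end, for the whole second after the job is handed in: Dictionary in the middle rack, card case in the narrowest, slim book and reader side by side in the widest; each on the rack floor (-4/+6 mm) between its sides, within 13 mm of centre front to back and 0.16 rad of upright, at rest; bystanders within 20 mm of their places (x of slim_mid in the frame of rack_large between -0.013 and 0.013 m and y of slim_mid in the frame of rack_large between -0.0285 and 0.0285 m and z of slim_mid in the frame of rack_large between 0.046 and 0.056 m and angle between each of slim_mid, reader_mid, dictionary_mid, cardcase_mid's own z axis and vertical below 0.16 rad and linear speed of each of slim, reader, dictionary, cardcase below 0.02 m/s and x of reader_mid in the frame of rack_large between -0.013 and 0.013 m and y of reader_mid in the frame of rack_large between -0.0155 and 0.0155 m and z of reader_mid in the frame of rack_large between 0.048 and 0.058 m and x of dictionary_mid in the frame of rack_medium between -0.013 and 0.013 m and y of dictionary_mid in the frame of rack_medium between -0.005 and 0.005 m and z of dictionary_mid in the frame of rack_medium between 0.051 and 0.061 m and x of cardcase_mid in the frame of rack_small between -0.013 and 0.013 m and y of cardcase_mid in the frame of rack_small between -0.005 and 0.005 m and z of cardcase_mid in the frame of rack_small between 0.044 and 0.054 m and distance of each of tumbler_mid, abacus, pencilbox from where it was at the start of the episode below 0.02 m); the robot touches nothing.
It fails at once if an abacus, tumbler or pencil box is pushed more than 20 mm from its place (distance of any of tumbler_mid, abacus, pencilbox from where it was at the start of the episode above 0.02 m).
It fails at once if a volume is dropped: it moves faster than 0.6 m/s (a fall of about 18 mm) with no finger on it ((linear speed of slim above 0.6 m/s and contact force between slim and the fingers below 0.05 N) or (linear speed of reader above 0.6 m/s and contact force between reader and the fingers below 0.05 N) or (linear speed of dictionary above 0.6 m/s and contact force between dictionary and the fingers below 0.05 N) or (linear speed of cardcase above 0.6 m/s and contact force between cardcase and the fingers below 0.05 N)).
It fails at once if a volume is forced: it presses on a rack with more than 45 N (contact force between any of slim, reader, dictionary, cardcase and rack_small above 45 N or contact force between any of slim, reader, dictionary, cardcase and rack_medium above 45 N or contact force between any of slim, reader, dictionary, cardcase and rack_large above 45 N).
It also fails if it takes over 115 s, if anything falls off the work surface, if the arm or the gripper's body presses on something with over 40 N, if the wrist force passes 120 N, or if a joint passes its speed limit or range.

### The arm

A 6-joint arm with a two-finger parallel gripper is mounted at the origin on the work surface. World frame = base frame: x ahead of the robot, y to its left, z up, the work surface at z = 0. Lengths are in m, angles in rad, forces in N, time in s.
With the tool pointing down it reaches from about 0.375 to 0.975 m from the base axis. Payload 3.8 kg.
Tool frame: the origin (TCP) lies midway between the tips of the shut fingers; the grasp point (between the pads) lies 19 mm behind it; z points along the fingers, y is the line along which they close (so a half turn about z gives the same grasp; the last joint's range is limited). The gripper opens to 85 mm and grips with 20 to 120 N. Pads are 22 mm wide; open, the fingers measure 114 mm over their backs; the gripper's body (76 mm by 85 mm) begins 54 mm behind the grasp point. The pads swing forward as they close: fully open they stand 13 mm farther back than shut.
Start: joints at [-1.281, 0.264, 1.604, -0, 1.274, -0.037], TCP at [0.217, -0.639, 0.231] pointing down, gripper open.
Joint ranges: [-2.63, 2.63], [-0.94, 2.18], [0.31, 2.57], [-1.31, 4.45], [0, 2.66], [-2.55, 2.55]. Speed limits (rad/s): [2.57, 2.57, 3.14, 3.14, 3.14, 3.14].

### API

Orientations are given as a rotation vector (axis times angle).
In Python, from workcell import bot, imaging gives the robot as it stands.
- The arm moves only by the tool step_arm, never from a script. Its argument "series" is a list of rows, each an object of numbers: "grip": the closure, from -1 (fully open) to 1 (shut); "x", "y", "z": the shift along the tool's x, y, z normalised to -1 to 1, where 1 is 500 mm; "ax", "ay", "az": the turn, a rotation vector about the tool's x, y, z normalised to -1 to 1, where 1 is 30 degrees. A call has 1 to 12 rows; each row is the pose to reach, as a shift and turn from the pose commanded when the call began, along the tool's axes at that moment; what a row does not reach only later rows make up. A row lasts 1/10 s, in which the tool goes at most 50 mm and 8.59 degrees, less where a joint would pass 70% of its speed; a pose out of reach is approached as far as the arm can. A call with a number of a shift or a turn outside -1 to 1 is refused whole. A call with a gripper value outside its range is refused whole. The fingers move at their own pace and stop on an object; "force" is the grip in N (left out, the last holds). Time passes only in rows, so rows that repeat a pose let the fingers close. It gives the time, the measured TCP pose, the force, the opening and the grip force at its end, in the units of the state.
- bot.read_state(): the state, without advancing time (a new reading comes with each control period).
- imaging.read_camera(name): name is "scene" or "top" or "wrist"; returns a dict with "img" (400x640x3 uint8, red, green, blue), "fx", "fy", "cx", "cy" (pixels), "k1" (the pictures are not rectified: a ray, as slopes to the right and down, at radius r is drawn at 1 + k1 r^2 times it, then the intrinsics apply), "R" (3x3) and "t" (3): a world point X has camera coordinates R X + t. Camera axes: x right, y down, z forward; pixel columns grow to the right and rows downward; lengths in m; the calibration is good to about 2 mm. A picture is of the moment at which its call begins. There is no depth.
- bot.finish_job(): hands the job in; it is judged then, once.
The state is a dict: "time": time; "q": joint angles; "joint_vel": joint speeds; "joint_torque": joint torques, N m; "tool_pos": TCP position; "tcp_rot": TCP orientation; "wrist_force": force on the tool from outside, world axes, zero at the start; "torque": the same for the moment, N m; "width": opening from 0.0 (shut) to 1.0 (fully open); "grip_force": force on a finger pad.
Only numpy, scipy, OpenCV 4.12 (cv2) and the standard library are available. Lean on these libraries where they do the work, as an engineer would, in place of code of your own. Each camera call takes 0.05 s, during which the arm holds its last target. There are 200 camera calls.

## Working session

There is one attempt and no reset: what is moved stays moved. The work goes in short steps, Python scripts to look and compute and a tool call to move; the robot and the scene stay as the last step left them, time stands still between calls to the robot, and variables do not carry over. Pictures are saved under pics/ and viewed, at most 14 in all, crops included, and the job is handed in when it is done.

Besides the shell and the picture viewer there is one more tool, called in YAML: its name, and indented under it one key for each argument. step_arm: Moves the arm, as the interface text tells. Scaled input: -1 to 1 covers 500 mm each way for a shift and 30 degrees each way for a turn. Its arguments: {"type":"object","properties":{"series":{"type":"array","items":{"type":"object","properties":{"grip":{"type":"number"},"x":{"type":"number","minimum":-1,"maximum":1},"y":{"type":"number","minimum":-1,"maximum":1},"z":{"type":"number","minimum":-1,"maximum":1},"ax":{"type":"number","minimum":-1,"maximum":1},"ay":{"type":"number","minimum":-1,"maximum":1},"az":{"type":"number","minimum":-1,"maximum":1}}}},"force":{"type":"number"}},"required":["series"]}

```bash
mkdir -p pics; cat > h.py <<'E'
import numpy as np, cv2
from workcell import bot, imaging
from scipy.spatial.transform import Rotation as Ro
def cam(n):
    c=imaging.read_camera(n); c['R']=np.array(c['R']); c['t']=np.array(c['t']); return c
def save(c,f): cv2.imwrite('pics/'+f,c['img'][:,:,::-1])
def ray(c,uv):
    uv=np.atleast_2d(np.array(uv,float)); d=(uv-[c['cx'],c['cy']])/[c['fx'],c['fy']]
    s=d.copy()
    for _ in range(20): s=d/(1+c['k1']*(s**2).sum(1,keepdims=True))
    return -c['R'].T@c['t'], np.c_[s,np.ones(len(s))]@c['R']
def onplane(c,uv,z):
    o,d=ray(c,uv); return o+d*((z-o[2])/d[:,2])[:,None]
def proj(c,X):
    p=np.atleast_2d(X)@c['R'].T+c['t']; s=p[:,:2]/p[:,2:]
    s=s*(1+c['k1']*(s**2).sum(1,keepdims=True)); return s*[c['fx'],c['fy']]+[c['cx'],c['cy']]
E
python3 - <<'E'
from h import *
for n in ['top','scene','wrist']:
    c=cam(n); save(c,n+'0.png'); print(n,c['fx'],c['k1'],(-c['R'].T@c['t']).round(3),c['R'].round(2).tolist())
print(bot.read_state())
E
```

```text
top 388.17453478995157 -0.0020151074070197863 [ 0.401 -0.011  1.219] [[0.02, -1.0, 0.01], [-0.99, -0.02, -0.17], [0.17, -0.0, -0.99]]
scene 453.61734698481234 -0.01343560232173742 [ 1.268 -0.11   1.033] [[0.17, 0.98, -0.01], [0.82, -0.15, -0.56], [-0.55, 0.09, -0.83]]
wrist 350.2562540136513 -0.031492944890829724 [ 0.287 -0.615  0.371] [[0.32, -0.95, -0.0], [-0.91, -0.31, 0.29], [-0.28, -0.09, -0.96]]
{'time': 0.15, 'q': array([-1.28090515e+00,  2.64598436e-01,  1.60508065e+00, -8.24709467e-06,
        1.27366340e+00, -3.69015054e-02]), 'joint_vel': array([-0.0009486 , -0.00153784, -0.00372594, -0.00031615, -0.00131876,
        0.00034867]), 'joint_torque': array([ 2.99717540e-04, -5.15904987e+01, -3.67959523e+01, -4.81903055e-05,
        8.03551491e-03, -1.94976485e-05]), 'tool_pos': array([ 0.21651324, -0.63873808,  0.23022466]), 'tcp_rot': array([-3.09803580e+00, -5.10765172e-01,  3.58846202e-04]), 'wrist_force': array([-0.48995864, -0.02370929,  0.39049686]), 'torque': array([0.02297579, 0.04633915, 0.01487054]), 'grip_force': 0.0, 'width': 1.0002869734502549}
```

View pics/top0.png

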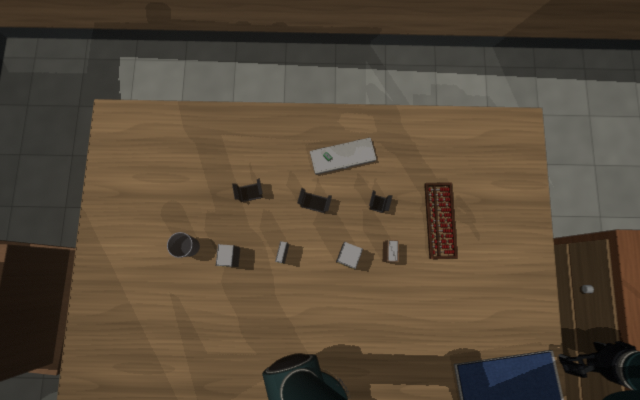

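View pics/scene0.png

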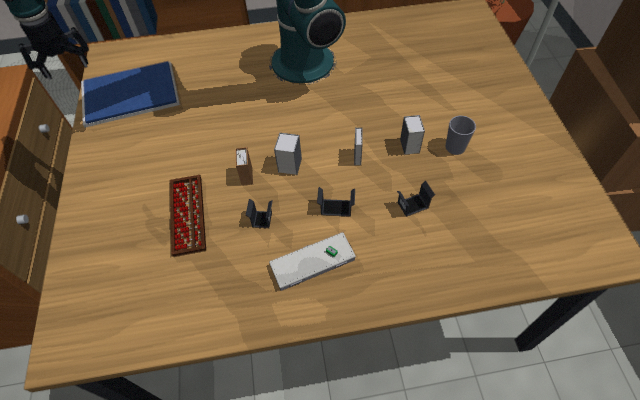

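Top view: volumes at (228,256), slim (282,252), (350,255), card case (392,252); racks at (248,190), (315,200), (381,202). Tumbler (182,245), pencil box (343,155), abacus (440,220). I'll get rough positions, then look closer with the wrist camera.

```bash
python3 - <<'E'
from h import *
c=cam('top')
print('tops',onplane(c,[[228,256],[282,252],[350,255],[392,252]],.1).round(3).tolist())
print('racks z.03',onplane(c,[[248,190],[315,200],[381,202]],.03).round(3).tolist())
print('others',onplane(c,[[182,245],[343,155],[440,220]],.05).round(3).tolist())
w=cam('wrist'); s=bot.read_state()
Rt=Ro.from_rotvec(s['tcp_rot']).as_matrix(); print(Rt.round(3).tolist())
print('cam in tool', (Rt.T@(-w['R'].T@w['t']-s['tool_pos'])).round(4), (w['R']@Rt).round(3).tolist())
i=c['img'][120:280,160:470]; i=cv2.resize(i,None,fx=2.55,fy=2.55,interpolation=cv2.INTER_CUBIC)
cv2.imwrite('pics/topcrop.png',i[:,:,::-1])
E
```

```text
tops [[0.436, 0.248, 0.1], [0.45, 0.094, 0.1], [0.445, -0.1, 0.1], [0.455, -0.221, 0.1]]
racks z.03 [[0.643, 0.213, 0.03], [0.615, 0.004, 0.03], [0.612, -0.202, 0.03]]
others [[0.468, 0.399, 0.05], [0.756, -0.081, 0.05], [0.557, -0.378, 0.05]]
[[0.947, 0.321, -0.0], [0.321, -0.947, 0.001], [0.0, -0.001, -1.0]]
cam in tool [ 0.0745  0.0003 -0.1409] [[0.0, 1.0, -0.0], [-0.957, 0.0, -0.29], [-0.29, 0.0, 0.957]]
```

View pics/topcrop.png

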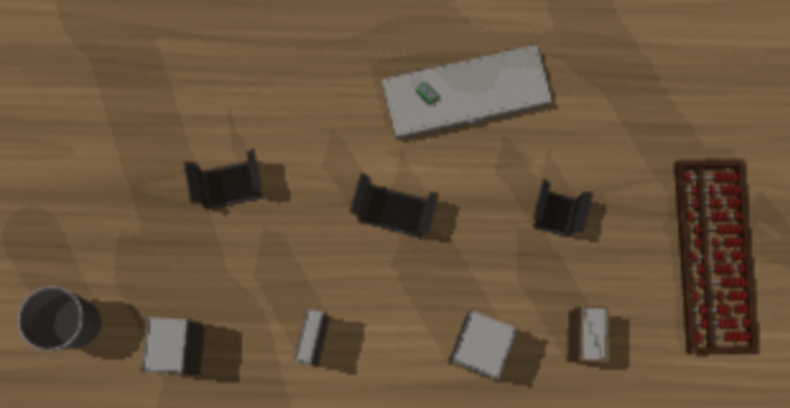

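The middle rack looks widest (large), the left one medium and the right one small. The left volume is the reader (about 48x63) and the third is the dictionary. Moving in for wrist close-ups.

step_arm:
  series:
    - {"x": 0.9, "y": -0.72, "z": -0.34, "az": -1, "grip": -1}
    - {"x": 0.9, "y": -0.72, "z": -0.34, "az": -1, "grip": -1}
    - {"x": 0.9, "y": -0.72, "z": -0.34, "az": -1, "grip": -1}
    - {"x": 0.9, "y": -0.72, "z": -0.34, "az": -1, "grip": -1}
    - {"x": 0.9, "y": -0.72, "z": -0.34, "az": -1, "grip": -1}
    - {"x": 0.9, "y": -0.72, "z": -0.34, "az": -1, "grip": -1}
    - {"x": 0.9, "y": -0.72, "z": -0.34, "az": -1, "grip": -1}
    - {"x": 0.9, "y": -0.72, "z": -0.34, "az": -1, "grip": -1}
    - {"x": 0.9, "y": -0.72, "z": -0.34, "az": -1, "grip": -1}
    - {"x": 0.9, "y": -0.72, "z": -0.34, "az": -1, "grip": -1}
    - {"x": 0.9, "y": -0.72, "z": -0.34, "az": -1, "grip": -1}
    - {"x": 0.9, "y": -0.72, "z": -0.34, "az": -1, "grip": -1}

```text
validation failed for argument at $.se...
```

step_arm:
  series:
    - {"az": -1, "grip": -1}
    - {"az": -1, "grip": -1}
    - {"az": -1, "grip": -1}
    - {"az": -1, "grip": -1}
    - {"az": -1, "grip": -1}

```text
validation failed for argument at $.se...
```

step_arm:
  series:
    - {"az": -0.38, "grip": -1}
    - {"az": -0.38, "grip": -1}
    - {"az": -0.38, "grip": -1}
    - {"az": -0.38, "grip": -1}
    - {"az": -0.38, "grip": -1}

```text
validation failed for argument at $.se...
```

```bash
python3 - <<'E'
from h import *
import pickle
w=cam('wrist'); save(w,'w1.png'); pickle.dump(w,open('w1.pkl','wb'))
s=bot.read_state(); print(s['time'],s['tool_pos'],Ro.from_rotvec(s['tcp_rot']).as_matrix().round(3).tolist())
E
```

```text
0.3 [ 0.21658907 -0.63902656  0.23082465] [[0.947, 0.321, -0.0], [0.321, -0.947, 0.001], [0.0, -0.001, -1.0]]
```

View pics/w1.png

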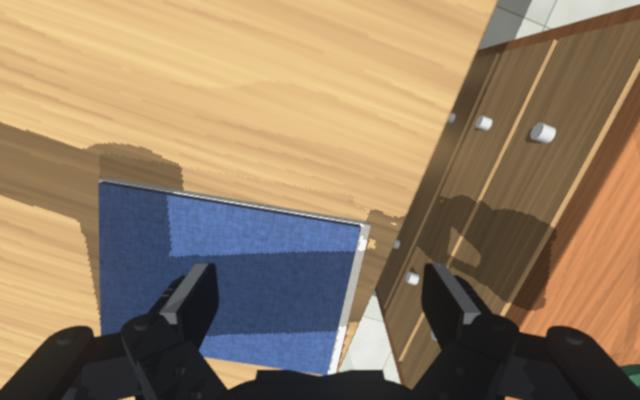

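The calls were refused, so the arm hasn't moved; this picture only shows the blue folder and the fingers. I'll retry one row with every field set.

step_arm:
  series:
    - {"x": 0.1, "y": -0.08, "z": -0.04, "ax": 0.0, "ay": 0.0, "az": 0.0, "grip": -1.0}

```text
time: 0.4
tool_pos: [0.2396, -0.6006, 0.2428]
tcp_rot: [-3.098, -0.504, 0.004]
wrist_force: [0.8, 0.2, 0.4]
width: 0.999
grip_force: 0.0
```

step_arm:
  series:
    - {"x": 0.8, "y": -0.64, "z": -0.3, "ax": 0, "ay": 0, "az": -1, "grip": -1}
    - {"x": 0.8, "y": -0.64, "z": -0.3, "ax": 0, "ay": 0, "az": -1, "grip": -1}
    - {"x": 0.8, "y": -0.64, "z": -0.3, "ax": 0, "ay": 0, "az": -1, "grip": -1}
    - {"x": 0.8, "y": -0.64, "z": -0.3, "ax": 0, "ay": 0, "az": -1, "grip": -1}
    - {"x": 0.8, "y": -0.64, "z": -0.3, "ax": 0, "ay": 0, "az": -1, "grip": -1}
    - {"x": 0.8, "y": -0.64, "z": -0.3, "ax": 0, "ay": 0, "az": -1, "grip": -1}
    - {"x": 0.8, "y": -0.64, "z": -0.3, "ax": 0, "ay": 0, "az": -1, "grip": -1}
    - {"x": 0.8, "y": -0.64, "z": -0.3, "ax": 0, "ay": 0, "az": -1, "grip": -1}
    - {"x": 0.8, "y": -0.64, "z": -0.3, "ax": 0, "ay": 0, "az": -1, "grip": -1}
    - {"x": 0.8, "y": -0.64, "z": -0.3, "ax": 0, "ay": 0, "az": -1, "grip": -1}
    - {"x": 0.8, "y": -0.64, "z": -0.3, "ax": 0, "ay": 0, "az": -1, "grip": -1}
    - {"x": 0.8, "y": -0.64, "z": -0.3, "ax": 0, "ay": 0, "az": -1, "grip": -1}

```text
time: 1.6
tool_pos: [0.5209, -0.1643, 0.3981]
tcp_rot: [2.857, 1.303, 0.006]
wrist_force: [-0.8, -0.7, 0.4]
width: 1.0
grip_force: 0.0
```

step_arm:
  series:
    - {"x": 0, "y": 0, "z": 0, "ax": 0, "ay": 0, "az": -1, "grip": -1}
    - {"x": 0, "y": 0, "z": 0, "ax": 0, "ay": 0, "az": -1, "grip": -1}
    - {"x": 0, "y": 0, "z": 0, "ax": 0, "ay": 0, "az": -1, "grip": -1}
    - {"x": 0, "y": 0, "z": 0, "ax": 0, "ay": 0, "az": -1, "grip": -1}

```text
time: 2.0
tool_pos: [0.5178, -0.1684, 0.3957]
tcp_rot: [-2.425, -1.997, 0.001]
wrist_force: [0.2, -1.0, 0.5]
width: 1.002
grip_force: 0.0
```

step_arm:
  series:
    - {"x": 0, "y": 0, "z": 0, "ax": 0, "ay": 0, "az": -0.38, "grip": -1}
    - {"x": 0, "y": 0, "z": 0, "ax": 0, "ay": 0, "az": -0.38, "grip": -1}
    - {"x": 0, "y": 0, "z": 0, "ax": 0, "ay": 0, "az": -0.38, "grip": -1}
    - {"x": 0, "y": 0, "z": 0, "ax": 0, "ay": 0, "az": -0.38, "grip": -1}

```text
time: 2.4
tool_pos: [0.518, -0.1682, 0.3959]
tcp_rot: [-2.221, -2.221, 0.001]
wrist_force: [-0.6, 0.2, 0.1]
width: 1.003
grip_force: 0.0
```

```bash
python3 - <<'E'
from h import *
import pickle
w=cam('wrist'); save(w,'w1.png'); pickle.dump(w,open('w1.pkl','wb'))
s=bot.read_state(); print(s['time'],s['tool_pos'],Ro.from_rotvec(s['tcp_rot']).as_matrix().round(3).tolist())
E
```

```text
2.45 [ 0.51815719 -0.16809112  0.39595989] [[-0.0, 1.0, -0.0], [1.0, 0.0, -0.0], [-0.0, -0.0, -1.0]]
```

View pics/w1.png

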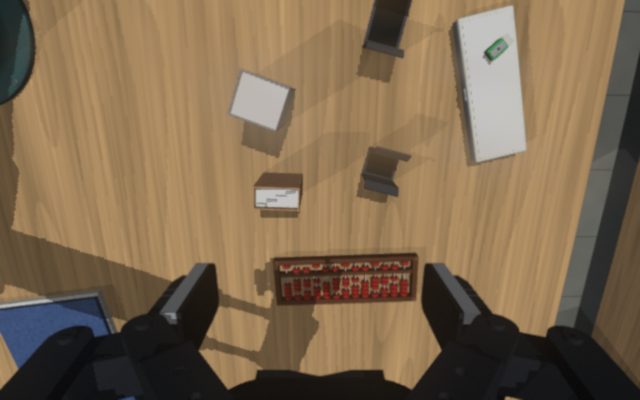

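The picture shows the dictionary top at (262,100), the card case at (278,197), the small rack at (383,170), and the large rack cut off at the top edge. Moving +y for the second view.

step_arm:
  series:
    - {"x": 0.6, "y": 0, "z": 0, "ax": 0, "ay": 0, "az": 0, "grip": -1}
    - {"x": 0.6, "y": 0, "z": 0, "ax": 0, "ay": 0, "az": 0, "grip": -1}
    - {"x": 0.6, "y": 0, "z": 0, "ax": 0, "ay": 0, "az": 0, "grip": -1}
    - {"x": 0.6, "y": 0, "z": 0, "ax": 0, "ay": 0, "az": 0, "grip": -1}
    - {"x": 0.6, "y": 0, "z": 0, "ax": 0, "ay": 0, "az": 0, "grip": -1}
    - {"x": 0.6, "y": 0, "z": 0, "ax": 0, "ay": 0, "az": 0, "grip": -1}
    - {"x": 0.6, "y": 0, "z": 0, "ax": 0, "ay": 0, "az": 0, "grip": -1}
    - {"x": 0.6, "y": 0, "z": 0, "ax": 0, "ay": 0, "az": 0, "grip": -1}

```text
time: 3.25
tool_pos: [0.5176, 0.1333, 0.3959]
tcp_rot: [2.216, 2.226, -0.001]
wrist_force: [0.5, 0.3, 0.0]
width: 1.001
grip_force: 0.0
```

```bash
python3 - <<'E'
from h import *
import pickle
w=cam('wrist'); save(w,'w2.png'); pickle.dump(w,open('w2.pkl','wb'))
s=bot.read_state(); print(s['time'],s['tool_pos'])
a=pickle.load(open('w1.pkl','rb'))
big=lambda i,x,y,W,H: cv2.resize(i[y:y+H,x:x+W],None,fx=3.,fy=3.,interpolation=cv2.INTER_CUBIC)
cv2.imwrite('pics/w1c.png',big(a['img'],200,40,260,180)[:,:,::-1])
E
```

```text
3.3 [0.51778875 0.13211952 0.39605089]
```

View pics/w2.png

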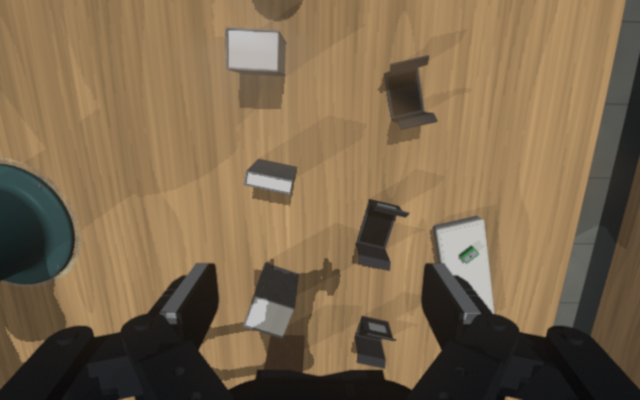

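View pics/w1c.png

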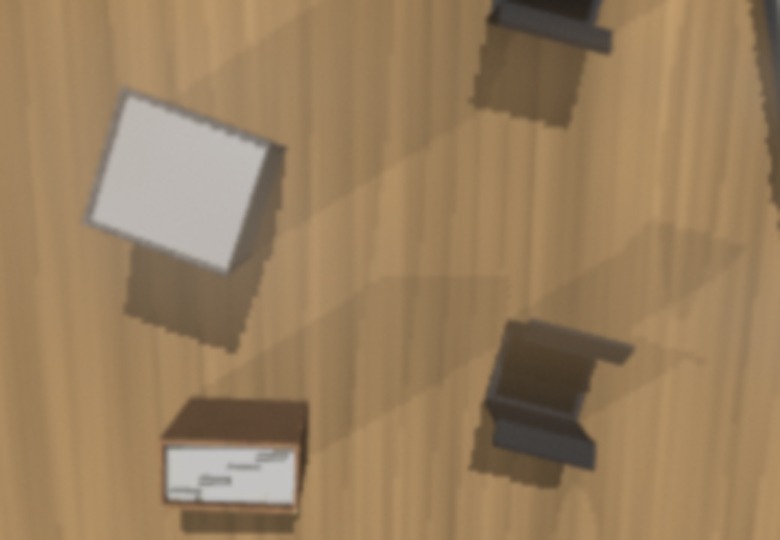

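w2: reader top (254,50), slim (272,178), dictionary (272,300), medium rack (407,92), large rack (380,235), small rack (373,340). In w1c the small rack's lips run (530,320)-(633,350) and (495,442)-(595,468), crop coordinates.

```bash
cat > tops.py <<'E'
from h import *
def top(c,uv,z,dims):
    hsv=cv2.cvtColor(c['img'],cv2.COLOR_RGB2HSV)
    m=((hsv[...,1]<45)&(hsv[...,2]>110)).astype(np.uint8)
    m=cv2.morphologyEx(m,cv2.MORPH_CLOSE,np.ones((5,5),np.uint8))
    for k in cv2.findContours(m,cv2.RETR_EXTERNAL,cv2.CHAIN_APPROX_NONE)[0]:
        if cv2.pointPolygonTest(k,(float(uv[0]),float(uv[1])),False)>=0:
            P=onplane(c,k[:,0,:]+0.,z)[:,:2]*1000
            r=cv2.boxPoints(cv2.minAreaRect(P.astype(np.float32)))
            a,b=r[1]-r[0],r[2]-r[1]; la,lb=np.hypot(*a),np.hypot(*b)
            if dims=='x_is_long': d=a if la>lb else b
            d=d*np.sign(d[0]); return r.mean(0).round(1),round(float(np.degrees(np.arctan2(d[1],d[0]))),1),round(la,1),round(lb,1)
E
python3 - <<'E'
from tops import *; import pickle
a=pickle.load(open('w1.pkl','rb'));b=pickle.load(open('w2.pkl','rb'));t=cam('top')
L='x_is_long'
print('case',top(a,(282,200),.09,L)); print('dict',top(a,(262,100),.104,L),top(b,(270,315),.104,L))
print('slim',top(b,(270,182),.094,L)); print('reader',top(b,(254,50),.098,L))
print('top',top(t,(228,256),.098,L),top(t,(282,252),.094,L),top(t,(348,255),.104,L),top(t,(392,252),.09,L))
q=[[530,320],[633,350],[495,442],[595,468]]
P=onplane(a,np.array(q)/3+[200,40],.06)[:,:2]*1000; print('small',P.round(1).tolist(),P.mean(0))
g=lambda x,y:cv2.resize(b['img'][y:y+90,x:x+95],None,fx=4.2,fy=4.2,interpolation=cv2.INTER_CUBIC)
cv2.imwrite('pics/racks.png',np.hstack([g(360,50),g(340,190)])[:,:,::-1])
E
```

```text
case (array([ 460.6, -224.4], dtype=float32), -0.0, np.float32(56.6), np.float32(24.9))
dict (array([445.9, -99.5], dtype=float32), -20.3, np.float32(60.9), np.float32(54.8)) (array([444.8, -97.8], dtype=float32), -19.9, np.float32(60.0), np.float32(53.4))
slim (array([451.3,  98.8], dtype=float32), -12.0, np.float32(60.9), np.float32(18.9))
reader (array([439.2, 258.5], dtype=float32), -3.2, np.float32(61.3), np.float32(45.2))
top (array([439. , 259.8], dtype=float32), -2.6, np.float32(59.5), np.float32(43.5)) (array([451.5,  99.3], dtype=float32), -13.0, np.float32(60.0), np.float32(17.2)) None None
small [[596.3, -160.3], [644.2, -173.9], [582.5, -217.4], [630.3, -230.1]] [ 613.32403865 -195.42483093]
```

View pics/racks.png

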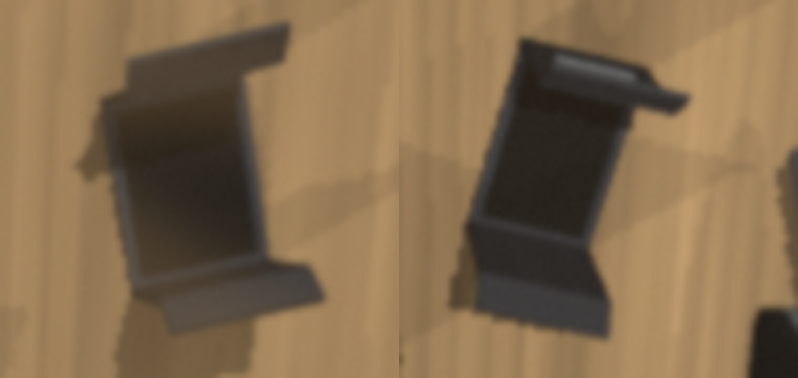

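Racks picture: medium rack in the left panel, lip outer edges (128,58)-(290,22) and (172,333)-(325,297). Large rack in the right panel, its upper lip is ambiguous, so I'll take a view from above it.

step_arm:
  series:
    - {"x": -0.4, "y": 0.16, "z": 0.1, "ax": 0, "ay": 0, "az": 0, "grip": -1}
    - {"x": -0.4, "y": 0.16, "z": 0.1, "ax": 0, "ay": 0, "az": 0, "grip": -1}
    - {"x": -0.4, "y": 0.16, "z": 0.1, "ax": 0, "ay": 0, "az": 0, "grip": -1}
    - {"x": -0.4, "y": 0.16, "z": 0.1, "ax": 0, "ay": 0, "az": 0, "grip": -1}
    - {"x": -0.4, "y": 0.16, "z": 0.1, "ax": 0, "ay": 0, "az": 0, "grip": -1}
    - {"x": -0.4, "y": 0.16, "z": 0.1, "ax": 0, "ay": 0, "az": 0, "grip": -1}
    - {"x": -0.4, "y": 0.16, "z": 0.1, "ax": 0, "ay": 0, "az": 0, "grip": -1}

```text
time: 4.05
tool_pos: [0.5979, -0.0686, 0.3462]
tcp_rot: [-2.222, -2.22, -0.0]
wrist_force: [-0.2, 1.3, 0.9]
width: 1.002
grip_force: 0.0
```

```bash
python3 - <<'E'
from h import *
import pickle
w=cam('wrist'); pickle.dump(w,open('w3.pkl','wb'))
s=bot.read_state(); print(s['time'],s['tool_pos'])
p=lambda X:proj(w,X).round().tolist()
print(p([.615,.004,.03]),p([.613,-.195,.03]))
u,v=np.array(p([.615,.0,.03])[0]).astype(int); u2,v2=np.array(p([.613,-.195,.03])[0]).astype(int)
g=lambda u,v:cv2.resize(w['img'][max(v-60,0):max(v-60,0)+120,u-65:u+65],None,fx=3.,fy=3.,interpolation=cv2.INTER_CUBIC)
print('orig',u-65,max(v-60,0),u2-65,max(v2-60,0))
cv2.imwrite('pics/large.png',np.hstack([g(u,v),g(u2,v2)])[:,:,::-1])
b=pickle.load(open('w2.pkl','rb'))
P=onplane(b,np.array([[128,58],[290,22],[172,333],[325,297]])/4.2+[360,50],.06)[:,:2]*1000
print('medium',P.round(1).tolist(),P.mean(0),np.degrees(np.arctan2(*(P[1]-P[0])[::-1])),np.degrees(np.arctan2(*(P[3]-P[2])[::-1])))
F=onplane(b,np.array([[118,110],[243,80],[135,287],[265,257]])/4.2+[360,50],.003)[:,:2]*1000
print('medium floor',F.round(1).tolist(),F.mean(0))
E
```

```text
4.1 [ 0.59797729 -0.06760755  0.34670955]
[[333.0, 97.0]] [[330.0, 244.0]]
orig 268 41 265 184
medium [[608.4, 247.2], [657.0, 258.0], [627.4, 164.8], [675.5, 176.5]] [642.0624536  211.61518459] 12.530951933145328 13.66751755927256
medium floor [[616.7, 235.1], [659.1, 245.3], [626.2, 175.7], [671.7, 186.4]] [643.42808072 210.62591412]
```

View pics/large.png

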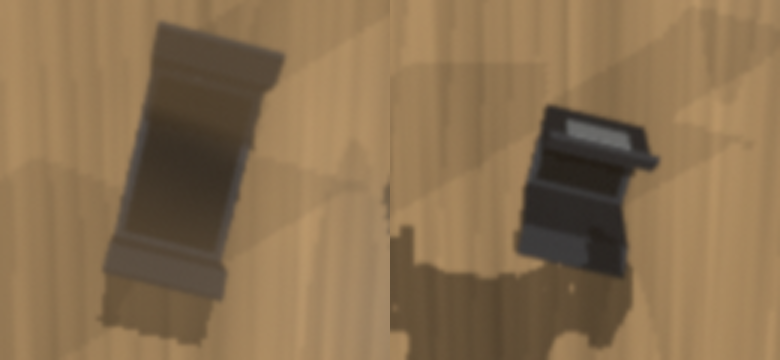

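Large rack lip outer corners, left panel: (158,22), (284,54), (104,270), (222,299). Small rack lower lip, right panel: (517,252)-(625,276).

```bash
python3 - <<'E'
from h import *
import pickle
w=pickle.load(open('w3.pkl','rb'))
P=onplane(w,np.array([[158,22],[284,54],[104,270],[222,299]])/3+[268,41],.06)[:,:2]*1000
an=lambda d:np.degrees(np.arctan2(d[1],d[0])).round(1)
print('large',P.round(1).tolist(),P.mean(0),an(P[1]-P[0]),an(P[3]-P[2]),P[:2].mean(0)-P[2:].mean(0))
P=onplane(w,np.array([[127,252],[235,276]])/3+[265,184],.06)[:,:2]*1000
m=P.mean(0);a=np.radians(-14.5); print('small',P.round(1).tolist(),an(P[1]-P[0]),m+30.5*np.array([-np.sin(a),np.cos(a)]))
E
```

```text
large [[599.8, 57.6], [647.7, 46.3], [578.2, -34.7], [625.7, -46.3]] [612.82490939   5.72409796] -13.3 -13.7 [21.83644313 92.52574643]
small [[581.8, -217.3], [630.7, -229.5]] -14.0 [ 613.89644269 -193.83448943]
```

step_arm:
  series:
    - {"x": -0.314, "y": -0.274, "z": 0.4, "ax": 0, "ay": 0, "az": 0, "grip": -1}
    - {"x": -0.314, "y": -0.274, "z": 0.4, "ax": 0, "ay": 0, "az": 0, "grip": -1}
    - {"x": -0.314, "y": -0.274, "z": 0.4, "ax": 0, "ay": 0, "az": 0, "grip": -1}
    - {"x": -0.314, "y": -0.274, "z": 0.4, "ax": 0, "ay": 0, "az": 0, "grip": -1}
    - {"x": -0.314, "y": -0.274, "z": 0.4, "ax": 0, "ay": 0, "az": 0, "grip": -1}
    - {"x": -0.314, "y": -0.274, "z": 0.4, "ax": 0, "ay": 0, "az": 0, "grip": -1}
    - {"x": -0.314, "y": -0.274, "z": 0.4, "ax": 0, "ay": 0, "az": 0, "grip": -1}
    - {"x": -0.314, "y": -0.274, "z": 0.4, "ax": 0, "ay": 0, "az": 0, "grip": -1}

```text
time: 4.9
tool_pos: [0.4617, -0.2239, 0.1466]
tcp_rot: [2.219, 2.224, 0.001]
wrist_force: [0.8, 0.6, 0.3]
width: 1.0
grip_force: 0.0
```

```bash
python3 - <<'E'
from tops import *
w=cam('wrist'); u=proj(w,[.461,-.224,.09])[0]; print(u, top(w,u+[6,0],.09,'x_is_long'))
E
```

```text
[317.45256297 224.41337173] (array([ 460.4, -223.4], dtype=float32), -2.2, np.float32(55.9), np.float32(24.7))
```

step_arm:
  series:
    - {"x": 0, "y": 0, "z": 0.1, "ax": 0, "ay": 0, "az": 0.04, "grip": -1}
    - {"x": 0, "y": 0, "z": 0.15, "ax": 0, "ay": 0, "az": 0.04, "grip": -1}
    - {"x": 0, "y": 0, "z": 0.2, "ax": 0, "ay": 0, "az": 0.04, "grip": -1}
    - {"x": 0, "y": 0, "z": 0.2, "ax": 0, "ay": 0, "az": 0.04, "grip": -1}
    - {"x": 0, "y": 0, "z": 0.2, "ax": 0, "ay": 0, "az": 0.04, "grip": 1}
    - {"x": 0, "y": 0, "z": 0.2, "ax": 0, "ay": 0, "az": 0.04, "grip": 1}
    - {"x": 0, "y": 0, "z": 0.2, "ax": 0, "ay": 0, "az": 0.04, "grip": 1}
    - {"x": 0, "y": 0, "z": 0.2, "ax": 0, "ay": 0, "az": 0.04, "grip": 1}
    - {"x": 0, "y": 0, "z": 0.2, "ax": 0, "ay": 0, "az": 0.04, "grip": 1}
    - {"x": 0, "y": 0, "z": 0.2, "ax": 0, "ay": 0, "az": 0.04, "grip": 1}
  force: 35

```text
time: 5.95
tool_pos: [0.464, -0.2256, 0.0488]
tcp_rot: [2.239, 2.197, 0.003]
wrist_force: [0.4, 1.8, 6.7]
width: 0.722
grip_force: 39.3
```

step_arm:
  series:
    - {"x": 0, "y": 0, "z": -0.05, "ax": 0, "ay": 0, "az": 0, "grip": 1}
    - {"x": 0, "y": 0, "z": -0.12, "ax": 0, "ay": 0, "az": 0, "grip": 1}
    - {"x": 0, "y": 0, "z": -0.2, "ax": 0, "ay": 0, "az": 0, "grip": 1}
    - {"x": 0, "y": 0, "z": -0.2, "ax": 0, "ay": 0, "az": 0, "grip": 1}
    - {"x": 0, "y": 0, "z": -0.2, "ax": 0, "ay": 0, "az": 0, "grip": 1}

```text
time: 6.45
tool_pos: [0.4626, -0.2254, 0.1481]
tcp_rot: [2.24, 2.198, 0.002]
wrist_force: [0.0, 0.1, -0.6]
width: 0.722
grip_force: 38.9
```

```bash
cat > grasp.py <<'E'
# top-face pose of the held volume in the tool frame; plan to target
from tops import *
def held(h,tz_grasp,fn=None):
    w=cam('wrist'); s=bot.read_state(); p=s['tool_pos']; R=Ro.from_rotvec(s['tcp_rot']).as_matrix()
    z=h+p[2]-tz_grasp
    u=proj(w,p*[1,1,0]+[0,0,z])[0]
    if fn: save(w,fn)
    r=top(w,u+[6,0],z,'x_is_long')
    print('tcp',p.round(4),'yaw y',np.degrees(np.arctan2(R[1,1],R[0,1])).round(2),'tilt',R[2,:2].round(4),'w',s['width'],s['grip_force'],'F',s['wrist_force'].round(1),s['time'])
    print('held',r, 'off',(r[0]-p[:2]*1000).round(1) if r else None)
    return r,s
def plan(tx,ty,yaw,tz,off=(0,0)):
    """shift (normalised) for tool TCP to world target, tool y at yaw deg"""
    s=bot.read_state(); R=Ro.from_rotvec(s['tcp_rot']).as_matrix()
    Rt=Ro.from_euler('z',yaw,degrees=True).as_matrix()@np.array([[0,1,0],[1,0,0],[0,0,-1.]])
    d=R.T@(np.array([tx,ty,tz])-s['tool_pos'])/.5; a=np.degrees(Ro.from_matrix(R.T@Rt).as_rotvec())/30
    print('shift',d.round(3),'turn',a.round(3))
E
python3 - <<'E'
from grasp import *
held(.09,.0488,'g1.png')
plan(.6136,-.1947,-14.5,.15)
E
```

```text
tcp [ 0.4614 -0.2247  0.1463] yaw y -1.09 tilt [-0.0002  0.0004] w 0.724362946782261 38.92240226268768 F [ 0.3  0.6 -2. ] 6.5
held (array([ 463. , -222.6], dtype=float32), -1.4, np.float32(54.2), np.float32(21.0)) off [1.6 2.1]
shift [ 0.066  0.303 -0.007] turn [0.001 0.    0.447]
```

View pics/g1.png

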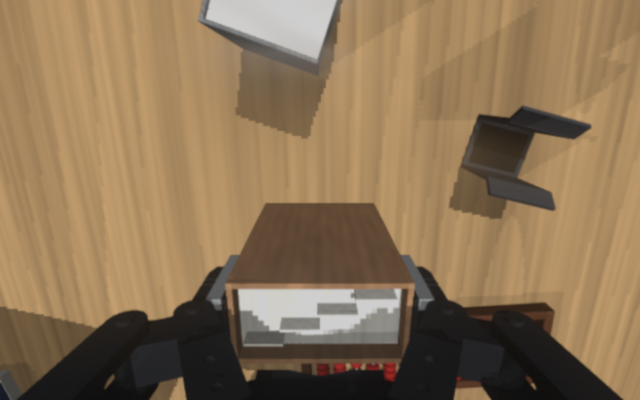

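The case is held squarely. Its top outer edges are at rows 285 and 361, columns 229-412, with the small rack at upper right (500,150).

```bash
python3 - <<'E'
from grasp import *
w=cam('wrist');s=bot.read_state();p=s['tool_pos']
P=onplane(w,[[320,285],[320,361],[230,285],[412,285]],.09+p[2]-.0488)*1000
print(P.round(1).tolist(), (P[:2].mean(0)-p*1000).round(1))
# rack in this image: inner lip edge corners at z=.06 outer edges
Q=onplane(w,[[523,107],[590,126],[488,197],[553,209]],.06)*1000;print(Q.round(1).tolist(),Q.mean(0))
E
```

```text
[[462.3, -209.6, 186.4], [461.8, -239.9, 186.4], [433.0, -209.1, 186.4], [492.3, -210.3, 186.4]] [ 1.3 -0.5 41.2]
[[592.5, -159.2, 60.0], [638.9, -171.5, 60.0], [576.9, -218.4, 60.0], [623.9, -227.9, 60.0]] [ 608.04500585 -194.23339162   60.        ]
```

step_arm:
  series:
    - {"x": 0.062, "y": 0.303, "z": -0.01, "ax": 0, "ay": 0, "az": 0.447, "grip": 1}
    - {"x": 0.062, "y": 0.303, "z": -0.01, "ax": 0, "ay": 0, "az": 0.447, "grip": 1}
    - {"x": 0.062, "y": 0.303, "z": -0.01, "ax": 0, "ay": 0, "az": 0.447, "grip": 1}
    - {"x": 0.062, "y": 0.303, "z": -0.01, "ax": 0, "ay": 0, "az": 0.447, "grip": 1}
    - {"x": 0.062, "y": 0.303, "z": -0.01, "ax": 0, "ay": 0, "az": 0.447, "grip": 1}
    - {"x": 0.062, "y": 0.303, "z": -0.01, "ax": 0, "ay": 0, "az": 0.447, "grip": 1}

```text
time: 7.15
tool_pos: [0.6116, -0.1962, 0.149]
tcp_rot: [-2.481, -1.922, 0.004]
wrist_force: [-0.1, -0.4, -1.2]
width: 0.72
grip_force: 39.3
```

```bash
python3 - <<'E'
from grasp import *
held(.09,.0488,'g2.png'); plan(.6136,-.1947,-14.5,.15)
t=cam('scene'); u=proj(t,[.613,-.195,.08])[0].astype(int)
i=cv2.resize(t['img'][u[1]-50:u[1]+50,u[0]-45:u[0]+45],None,fx=4,fy=4,interpolation=cv2.INTER_CUBIC); print(u)
w=cv2.imread('pics/g2.png')[100:400,180:560]
cv2.imwrite('pics/g2c.png',np.hstack([cv2.resize(w,(440,400)),i[:,:,::-1]]))
E
```

```text
tcp [ 0.6115 -0.1964  0.1496] yaw y -14.51 tilt [ 0.0001 -0.0036] w 0.7235277973125881 39.3420284986496 F [ 0.1 -0.5 -0.6] 7.2
held (array([ 613.4, -192. ], dtype=float32), -14.4, np.float32(52.9), np.float32(20.5)) off [1.9 4.4]
shift [ 0.004  0.003 -0.001] turn [-0.007 -0.    -0.   ]
[257 203]
```

View pics/g2c.png

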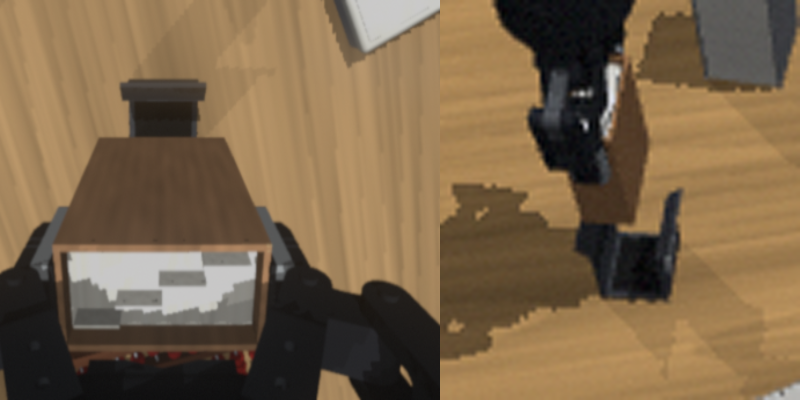

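The case bottom and rack lip line up left-right (crop columns 163 and 163.5). The +y lip's outer edge is at crop row 80, and the case's top near edge at crop row 247. Checking the sideways fit in the tool frame.

```bash
python3 - <<'E'
from grasp import *
w=cam('wrist');s=bot.read_state();p=s['tool_pos'];R=Ro.from_rotvec(s['tcp_rot']).as_matrix()
z=p[2]-.0488
c=[180+163*.8636,0]
for n,r,h in [('lip outer',80,.06),('lip crease',100,.05),('case top near',247,z+.09),('case bottom near',138,z)]:
    P=onplane(w,[[320,100+r*.75]],h)[0]; print(n,((P-p)@R*1000).round(1))
E
```

```text
lip outer [33.3  0.5 90.6]
lip crease [ 20.9   0.6 100.6]
case top near [ 16.1   0.4 -41.2]
case bottom near [15.9  0.5 48.8]
```

step_arm:
  series:
    - {"x": 0.004, "y": 0, "z": 0.05, "ax": 0, "ay": 0, "az": 0, "grip": 1}
    - {"x": 0.004, "y": 0, "z": 0.08, "ax": 0, "ay": 0, "az": 0, "grip": 1}
    - {"x": 0.004, "y": 0, "z": 0.1, "ax": 0, "ay": 0, "az": 0, "grip": 1}
    - {"x": 0.004, "y": 0, "z": 0.12, "ax": 0, "ay": 0, "az": 0, "grip": 1}
    - {"x": 0.004, "y": 0, "z": 0.13, "ax": 0, "ay": 0, "az": 0, "grip": 1}
    - {"x": 0.004, "y": 0, "z": 0.13, "ax": 0, "ay": 0, "az": 0, "grip": 1}

```text
time: 7.9
tool_pos: [0.6136, -0.1945, 0.0853]
tcp_rot: [-2.483, -1.923, 0.001]
wrist_force: [-0.1, -0.3, -1.1]
width: 0.719
grip_force: 39.3
```

step_arm:
  series:
    - {"x": 0, "y": 0, "z": 0.015, "ax": 0, "ay": 0, "az": 0, "grip": 1}
    - {"x": 0, "y": 0, "z": 0.03, "ax": 0, "ay": 0, "az": 0, "grip": 1}
    - {"x": 0, "y": 0, "z": 0.04, "ax": 0, "ay": 0, "az": 0, "grip": 1}
    - {"x": 0, "y": 0, "z": 0.04, "ax": 0, "ay": 0, "az": 0, "grip": 1}

```text
time: 8.3
tool_pos: [0.6134, -0.1943, 0.0649]
tcp_rot: [-2.482, -1.923, 0.002]
wrist_force: [1.1, -0.3, -1.0]
width: 0.72
grip_force: 39.3
```

step_arm:
  series:
    - {"x": 0, "y": 0, "z": 0.01, "ax": 0, "ay": 0, "az": 0, "grip": 1}
    - {"x": 0, "y": 0, "z": 0.016, "ax": 0, "ay": 0, "az": 0, "grip": 1}
    - {"x": 0, "y": 0, "z": 0.02, "ax": 0, "ay": 0, "az": 0, "grip": 1}
    - {"x": 0, "y": 0, "z": 0.022, "ax": 0, "ay": 0, "az": 0, "grip": 1}
    - {"x": 0, "y": 0, "z": 0.022, "ax": 0, "ay": 0, "az": 0, "grip": 1}

```text
time: 8.8
tool_pos: [0.6141, -0.1946, 0.055]
tcp_rot: [-2.484, -1.923, 0.0]
wrist_force: [-0.2, -0.9, -0.7]
width: 0.724
grip_force: 39.3
```

step_arm:
  series:
    - {"x": 0, "y": 0, "z": 0.003, "ax": 0, "ay": 0, "az": 0, "grip": 1}
    - {"x": 0, "y": 0, "z": 0.004, "ax": 0, "ay": 0, "az": 0, "grip": 1}
    - {"x": 0, "y": 0, "z": 0.004, "ax": 0, "ay": 0, "az": 0, "grip": 1}

```text
time: 9.1
tool_pos: [0.6141, -0.1946, 0.0531]
tcp_rot: [-2.484, -1.924, 0.0]
wrist_force: [0.2, 0.6, -1.4]
width: 0.719
grip_force: 39.3
```

step_arm:
  series:
    - {"x": 0, "y": 0, "z": 0.001, "ax": 0, "ay": 0, "az": 0, "grip": 1}
    - {"x": 0, "y": 0, "z": 0.002, "ax": 0, "ay": 0, "az": 0, "grip": 1}
    - {"x": 0, "y": 0, "z": 0.002, "ax": 0, "ay": 0, "az": 0, "grip": 1}

```text
time: 9.4
tool_pos: [0.6141, -0.1946, 0.0521]
tcp_rot: [-2.484, -1.924, 0.0]
wrist_force: [-0.0, 0.5, -1.7]
width: 0.721
grip_force: 39.3
```

step_arm:
  series:
    - {"x": 0, "y": 0, "z": 0.001, "ax": 0, "ay": 0, "az": 0, "grip": 1}
    - {"x": 0, "y": 0, "z": 0.001, "ax": 0, "ay": 0, "az": 0, "grip": 1}

```text
time: 9.6
tool_pos: [0.6142, -0.1947, 0.0519]
tcp_rot: [2.484, 1.924, 0.0]
wrist_force: [0.0, 0.3, 0.3]
width: 0.719
grip_force: 39.4
```

step_arm:
  series:
    - {"x": 0, "y": 0, "z": 0, "ax": 0, "ay": 0, "az": 0, "grip": 0.2}
    - {"x": 0, "y": 0, "z": 0, "ax": 0, "ay": 0, "az": 0, "grip": -1}
    - {"x": 0, "y": 0, "z": 0, "ax": 0, "ay": 0, "az": 0, "grip": -1}
    - {"x": 0, "y": 0, "z": 0, "ax": 0, "ay": 0, "az": 0, "grip": -1}
    - {"x": 0, "y": 0, "z": 0, "ax": 0, "ay": 0, "az": 0, "grip": -1}
    - {"x": 0, "y": 0, "z": -0.05, "ax": 0, "ay": 0, "az": 0, "grip": -1}
    - {"x": 0, "y": 0, "z": -0.12, "ax": 0, "ay": 0, "az": 0, "grip": -1}
    - {"x": 0, "y": 0, "z": -0.2, "ax": 0, "ay": 0, "az": 0, "grip": -1}
    - {"x": 0, "y": 0, "z": -0.25, "ax": 0, "ay": 0, "az": 0, "grip": -1}
    - {"x": 0, "y": 0, "z": -0.25, "ax": 0, "ay": 0, "az": 0, "grip": -1}
    - {"x": 0, "y": 0, "z": -0.25, "ax": 0, "ay": 0, "az": 0, "grip": -1}

```text
time: 10.7
tool_pos: [0.6145, -0.1948, 0.1773]
tcp_rot: [2.483, 1.923, 0.001]
wrist_force: [-1.1, -0.6, 0.1]
width: 1.0
grip_force: 0.0
```

```bash
python3 - <<'E'
from grasp import *
held(.093,bot.read_state()['tool_pos'][2]); plan(.4455,-.099,-20.2,.16)
E
```

```text
tcp [ 0.6135 -0.1944  0.1757] yaw y -14.48 tilt [ 0.0001 -0.0014] w 1.0023436048748149 0.0 F [ 0.4 -0.4 -0.4] 10.75
held (array([ 614.8, -193.7], dtype=float32), -14.5, np.float32(56.9), np.float32(25.0)) off [1.3 0.7]
shift [ 0.101 -0.373  0.032] turn [-0.003 -0.     0.191]
```

step_arm:
  series:
    - {"x": 0.101, "y": -0.373, "z": 0, "ax": 0, "ay": 0, "az": 0.19, "grip": -1}
    - {"x": 0.101, "y": -0.373, "z": 0, "ax": 0, "ay": 0, "az": 0.19, "grip": -1}
    - {"x": 0.101, "y": -0.373, "z": 0, "ax": 0, "ay": 0, "az": 0.19, "grip": -1}
    - {"x": 0.101, "y": -0.373, "z": 0, "ax": 0, "ay": 0, "az": 0.19, "grip": -1}
    - {"x": 0.101, "y": -0.373, "z": 0, "ax": 0, "ay": 0, "az": 0.19, "grip": -1}
    - {"x": 0.101, "y": -0.373, "z": 0, "ax": 0, "ay": 0, "az": 0.19, "grip": -1}

```text
time: 11.35
tool_pos: [0.4446, -0.0985, 0.175]
tcp_rot: [-2.574, -1.798, 0.002]
wrist_force: [0.8, -0.5, 1.1]
width: 0.998
grip_force: 0.0
```

```bash
python3 - <<'E'
from grasp import *
r,s=held(.104,bot.read_state()['tool_pos'][2]); plan(r[0][0]/1000-.0013,r[0][1]/1000-.0003,r[1],.055)
E
```

```text
tcp [ 0.4461 -0.0991  0.1758] yaw y -20.17 tilt [-0.0002 -0.0007] w 0.9980538791766411 0.0 F [ 0.3 -0.3  0.2] 11.4
held (array([444.9, -98.8], dtype=float32), -20.1, np.float32(60.2), np.float32(54.1)) off [-1.2  0.3]
shift [-0.002 -0.004  0.242] turn [-0.001  0.    -0.002]
```

step_arm:
  series:
    - {"x": 0, "y": -0.004, "z": 0.09, "ax": 0, "ay": 0, "az": 0, "grip": -1}
    - {"x": 0, "y": -0.004, "z": 0.16, "ax": 0, "ay": 0, "az": 0, "grip": -1}
    - {"x": 0, "y": -0.004, "z": 0.22, "ax": 0, "ay": 0, "az": 0, "grip": -1}
    - {"x": 0, "y": -0.004, "z": 0.242, "ax": 0, "ay": 0, "az": 0, "grip": -1}
    - {"x": 0, "y": -0.004, "z": 0.242, "ax": 0, "ay": 0, "az": 0, "grip": -1}
    - {"x": 0, "y": -0.004, "z": 0.242, "ax": 0, "ay": 0, "az": 0, "grip": 1}
    - {"x": 0, "y": -0.004, "z": 0.242, "ax": 0, "ay": 0, "az": 0, "grip": 1}
    - {"x": 0, "y": -0.004, "z": 0.242, "ax": 0, "ay": 0, "az": 0, "grip": 1}
    - {"x": 0, "y": -0.004, "z": 0.242, "ax": 0, "ay": 0, "az": 0, "grip": 1}
    - {"x": 0, "y": -0.004, "z": 0.242, "ax": 0, "ay": 0, "az": 0, "grip": 1}
    - {"x": 0, "y": -0.004, "z": 0.242, "ax": 0, "ay": 0, "az": 0, "grip": 1}
  force: 50

```text
time: 12.5
tool_pos: [0.4462, -0.0989, 0.0575]
tcp_rot: [2.574, 1.796, 0.004]
wrist_force: [-0.6, -0.6, 6.4]
width: 0.72
grip_force: 56.1
```

step_arm:
  series:
    - {"x": 0, "y": 0, "z": -0.05, "ax": 0, "ay": 0, "az": 0, "grip": 1}
    - {"x": 0, "y": 0, "z": -0.12, "ax": 0, "ay": 0, "az": 0, "grip": 1}
    - {"x": 0, "y": 0, "z": -0.2, "ax": 0, "ay": 0, "az": 0, "grip": 1}
    - {"x": 0, "y": 0, "z": -0.28, "ax": 0, "ay": 0, "az": 0, "grip": 1}
    - {"x": 0, "y": 0, "z": -0.34, "ax": 0, "ay": 0, "az": 0, "grip": 1}
    - {"x": 0, "y": 0, "z": -0.34, "ax": 0, "ay": 0, "az": 0, "grip": 1}
    - {"x": 0, "y": 0, "z": -0.34, "ax": 0, "ay": 0, "az": 0, "grip": 1}

```text
time: 13.2
tool_pos: [0.4441, -0.0983, 0.2253]
tcp_rot: [2.576, 1.798, 0.0]
wrist_force: [-0.6, 0.1, -3.7]
width: 0.721
grip_force: 56.4
```

```bash
python3 - <<'E'
from grasp import *
held(.104,.055); plan(.642,.2115,13,.155); plan(.642,.2115,13,.22)
E
```

```text
tcp [ 0.4431 -0.098   0.2239] yaw y -20.18 tilt [-0.0002 -0.0028] w 0.7178576408748262 56.35679483413696 F [-0.   0.6 -3.6] 13.25
held (array([448. , -93.2], dtype=float32), -20.2, np.float32(56.5), np.float32(44.2)) off [4.9 4.8]
shift [0.718 0.16  0.137] turn [-5.000e-03 -1.000e-03 -1.106e+00]
shift [0.718 0.16  0.007] turn [-5.000e-03 -1.000e-03 -1.106e+00]
```

step_arm:
  series:
    - {"x": 0.36, "y": 0.08, "z": 0, "ax": 0, "ay": 0, "az": -0.55, "grip": 1}
    - {"x": 0.36, "y": 0.08, "z": 0, "ax": 0, "ay": 0, "az": -0.55, "grip": 1}
    - {"x": 0.36, "y": 0.08, "z": 0, "ax": 0, "ay": 0, "az": -0.55, "grip": 1}
    - {"x": 0.71, "y": 0.16, "z": 0, "ax": 0, "ay": 0, "az": -1, "grip": 1}
    - {"x": 0.71, "y": 0.16, "z": 0, "ax": 0, "ay": 0, "az": -1, "grip": 1}
    - {"x": 0.71, "y": 0.16, "z": 0, "ax": 0, "ay": 0, "az": -1, "grip": 1}
    - {"x": 0.71, "y": 0.16, "z": 0, "ax": 0, "ay": 0, "az": -1, "grip": 1}
    - {"x": 0.71, "y": 0.16, "z": 0, "ax": 0, "ay": 0, "az": -1, "grip": 1}
    - {"x": 0.71, "y": 0.16, "z": 0, "ax": 0, "ay": 0, "az": -1, "grip": 1}
    - {"x": 0.71, "y": 0.16, "z": 0, "ax": 0, "ay": 0, "az": -1, "grip": 1}

```text
time: 14.25
tool_pos: [0.6402, 0.2063, 0.2226]
tcp_rot: [-2.021, -2.402, 0.008]
wrist_force: [-1.2, 0.2, -2.9]
width: 0.717
grip_force: 56.5
```

```bash
python3 - <<'E'
from grasp import *
plan(.6415,.2112,13,.165)
E
```

```text
shift [0.009 0.005 0.115] turn [-0.011  0.002 -0.105]
```

step_arm:
  series:
    - {"x": 0.009, "y": 0.005, "z": 0.07, "ax": 0, "ay": 0, "az": -0.105, "grip": 1}
    - {"x": 0.009, "y": 0.005, "z": 0.115, "ax": 0, "ay": 0, "az": -0.105, "grip": 1}
    - {"x": 0.009, "y": 0.005, "z": 0.115, "ax": 0, "ay": 0, "az": -0.105, "grip": 1}
    - {"x": 0.009, "y": 0.005, "z": 0.115, "ax": 0, "ay": 0, "az": -0.105, "grip": 1}

```text
time: 14.65
tool_pos: [0.6425, 0.2104, 0.1675]
tcp_rot: [-1.958, -2.456, 0.003]
wrist_force: [1.3, 0.7, -1.8]
width: 0.717
grip_force: 56.3
```

```bash
python3 - <<'E'
from grasp import *
import pickle
w=cam('wrist'); s=bot.read_state(); pickle.dump((w,s),open('d.pkl','wb'))
cv2.imwrite('pics/d1.png',cv2.resize(w['img'][90:390,170:470],None,fx=2,fy=2,interpolation=cv2.INTER_CUBIC)[:,:,::-1]); plan(.6415,.2112,13,.165)
E
```

```text
shift [ 0.001 -0.004  0.008] turn [ 0.001  0.    -0.004]
```

View pics/d1.png

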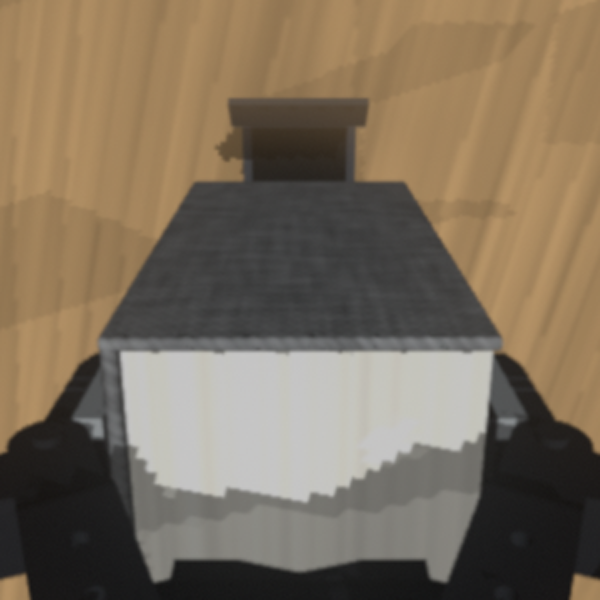

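The lip is centred on the dictionary (column 299 vs 300). Lip outer edge row 99, crease row 127, dictionary bottom edge row 182, top near edge row 338, crop coordinates.

```bash
python3 - <<'E'
from grasp import *
import pickle
w,s=pickle.load(open('d.pkl','rb'));p=s['tool_pos'];R=Ro.from_rotvec(s['tcp_rot']).as_matrix();z=p[2]-.056
for n,r,h in [('lip outer -42.5',99,.06),('crease -31.5',127,.05),('top near -28',338,z+.104),('bottom near -28',182,z)]:
    P=onplane(w,[[320,90+r/2]],h)[0]; print(n,((P-p)@R*1000).round(1))
E
```

```text
lip outer -42.5 [ 44.1  -0.8 109.2]
crease -31.5 [ 32.6  -0.8 119.2]
top near -28 [ 28.7  -0.6 -48. ]
bottom near -28 [26.8 -0.8 56. ]
```

step_arm:
  series:
    - {"x": 0.003, "y": 0, "z": 0.05, "ax": 0, "ay": 0, "az": 0, "grip": 1}
    - {"x": 0.003, "y": 0, "z": 0.08, "ax": 0, "ay": 0, "az": 0, "grip": 1}
    - {"x": 0.003, "y": 0, "z": 0.1, "ax": 0, "ay": 0, "az": 0, "grip": 1}
    - {"x": 0.003, "y": 0, "z": 0.12, "ax": 0, "ay": 0, "az": 0, "grip": 1}
    - {"x": 0.003, "y": 0, "z": 0.13, "ax": 0, "ay": 0, "az": 0, "grip": 1}
    - {"x": 0.003, "y": 0, "z": 0.14, "ax": 0, "ay": 0, "az": 0, "grip": 1}
    - {"x": 0.003, "y": 0, "z": 0.14, "ax": 0, "ay": 0, "az": 0, "grip": 1}

```text
time: 15.4
tool_pos: [0.6431, 0.2134, 0.0976]
tcp_rot: [-1.956, -2.458, 0.001]
wrist_force: [-0.5, 0.5, -3.3]
width: 0.719
grip_force: 56.6
```

step_arm:
  series:
    - {"x": 0, "y": 0, "z": 0.015, "ax": 0, "ay": 0, "az": 0, "grip": 1}
    - {"x": 0, "y": 0, "z": 0.03, "ax": 0, "ay": 0, "az": 0, "grip": 1}
    - {"x": 0, "y": 0, "z": 0.04, "ax": 0, "ay": 0, "az": 0, "grip": 1}
    - {"x": 0, "y": 0, "z": 0.05, "ax": 0, "ay": 0, "az": 0, "grip": 1}
    - {"x": 0, "y": 0, "z": 0.05, "ax": 0, "ay": 0, "az": 0, "grip": 1}

```text
time: 15.9
tool_pos: [0.6425, 0.2133, 0.0719]
tcp_rot: [-1.956, -2.457, 0.003]
wrist_force: [-0.6, -0.0, -3.3]
width: 0.721
grip_force: 56.6
```

step_arm:
  series:
    - {"x": 0, "y": 0, "z": 0.01, "ax": 0, "ay": 0, "az": 0, "grip": 1}
    - {"x": 0, "y": 0, "z": 0.016, "ax": 0, "ay": 0, "az": 0, "grip": 1}
    - {"x": 0, "y": 0, "z": 0.019, "ax": 0, "ay": 0, "az": 0, "grip": 1}
    - {"x": 0, "y": 0, "z": 0.02, "ax": 0, "ay": 0, "az": 0, "grip": 1}
    - {"x": 0, "y": 0, "z": 0.02, "ax": 0, "ay": 0, "az": 0, "grip": 1}

```text
time: 16.4
tool_pos: [0.6433, 0.2135, 0.0632]
tcp_rot: [-1.956, -2.458, 0.0]
wrist_force: [-0.8, -0.4, -3.0]
width: 0.716
grip_force: 56.6
```

step_arm:
  series:
    - {"x": 0, "y": 0, "z": 0.001, "ax": 0, "ay": 0, "az": 0, "grip": 1}
    - {"x": 0, "y": 0, "z": 0.002, "ax": 0, "ay": 0, "az": 0, "grip": 1}
    - {"x": 0, "y": 0, "z": 0.002, "ax": 0, "ay": 0, "az": 0, "grip": 1}

```text
time: 16.7
tool_pos: [0.6433, 0.2135, 0.0623]
tcp_rot: [1.956, 2.458, 0.0]
wrist_force: [0.3, -0.0, -2.8]
width: 0.724
grip_force: 56.5
```

step_arm:
  series:
    - {"x": 0, "y": 0, "z": 0.001, "ax": 0, "ay": 0, "az": 0, "grip": 1}
    - {"x": 0, "y": 0, "z": 0.002, "ax": 0, "ay": 0, "az": 0, "grip": 1}
    - {"x": 0, "y": 0, "z": 0.002, "ax": 0, "ay": 0, "az": 0, "grip": 1}

```text
time: 17.0
tool_pos: [0.6432, 0.2135, 0.0611]
tcp_rot: [-1.956, -2.458, 0.0]
wrist_force: [-0.1, 0.5, -2.7]
width: 0.717
grip_force: 56.6
```

step_arm:
  series:
    - {"x": 0, "y": 0, "z": 0.001, "ax": 0, "ay": 0, "az": 0, "grip": 1}
    - {"x": 0, "y": 0, "z": 0.002, "ax": 0, "ay": 0, "az": 0, "grip": 1}
    - {"x": 0, "y": 0, "z": 0.002, "ax": 0, "ay": 0, "az": 0, "grip": 1}

```text
time: 17.3
tool_pos: [0.6434, 0.2135, 0.0606]
tcp_rot: [1.956, 2.458, 0.0]
wrist_force: [-1.2, -0.6, -0.0]
width: 0.723
grip_force: 56.7
```

step_arm:
  series:
    - {"x": 0, "y": 0, "z": 0.001, "ax": 0, "ay": 0, "az": 0, "grip": 1}
    - {"x": 0, "y": 0, "z": 0.001, "ax": 0, "ay": 0, "az": 0, "grip": 1}

```text
time: 17.5
tool_pos: [0.6434, 0.2135, 0.0606]
tcp_rot: [1.956, 2.458, 0.0]
wrist_force: [-4.1, -1.8, 4.2]
width: 0.719
grip_force: 57.1
```

step_arm:
  series:
    - {"x": 0, "y": 0, "z": 0, "ax": 0, "ay": 0, "az": 0, "grip": 0.2}
    - {"x": 0, "y": 0, "z": 0, "ax": 0, "ay": 0, "az": 0, "grip": -1}
    - {"x": 0, "y": 0, "z": 0, "ax": 0, "ay": 0, "az": 0, "grip": -1}
    - {"x": 0, "y": 0, "z": 0, "ax": 0, "ay": 0, "az": 0, "grip": -1}
    - {"x": 0, "y": 0, "z": 0, "ax": 0, "ay": 0, "az": 0, "grip": -1}
    - {"x": 0, "y": 0, "z": -0.05, "ax": 0, "ay": 0, "az": 0, "grip": -1}
    - {"x": 0, "y": 0, "z": -0.12, "ax": 0, "ay": 0, "az": 0, "grip": -1}
    - {"x": 0, "y": 0, "z": -0.2, "ax": 0, "ay": 0, "az": 0, "grip": -1}
    - {"x": 0, "y": 0, "z": -0.25, "ax": 0, "ay": 0, "az": 0, "grip": -1}
    - {"x": 0, "y": 0, "z": -0.25, "ax": 0, "ay": 0, "az": 0, "grip": -1}

```text
time: 18.5
tool_pos: [0.6468, 0.2145, 0.1908]
tcp_rot: [1.953, 2.453, 0.013]
wrist_force: [1.1, -0.1, -0.1]
width: 0.996
grip_force: 0.0
```

```bash
python3 - <<'E'
from grasp import *
held(.107,bot.read_state()['tool_pos'][2]); plan(.4385,.2583,-3,.18)
E
```

```text
tcp [0.6452 0.2141 0.1878] yaw y 12.97 tilt [0.0004 0.0058] w 0.9996637038476928 0.0 F [0.5 1.  0.6] 18.55
held (array([644. , 211.9], dtype=float32), 12.8, np.float32(54.9), np.float32(61.2)) off [-1.2 -2.2]
shift [ 0.179 -0.383  0.013] turn [ 0.011 -0.002  0.532]
```

step_arm:
  series:
    - {"x": 0.179, "y": -0.383, "z": 0, "ax": 0, "ay": 0, "az": 0.532, "grip": -1}
    - {"x": 0.179, "y": -0.383, "z": 0, "ax": 0, "ay": 0, "az": 0.532, "grip": -1}
    - {"x": 0.179, "y": -0.383, "z": 0, "ax": 0, "ay": 0, "az": 0.532, "grip": -1}
    - {"x": 0.179, "y": -0.383, "z": 0, "ax": 0, "ay": 0, "az": 0.532, "grip": -1}
    - {"x": 0.179, "y": -0.383, "z": 0, "ax": 0, "ay": 0, "az": 0.532, "grip": -1}
    - {"x": 0.179, "y": -0.383, "z": 0, "ax": 0, "ay": 0, "az": 0.532, "grip": -1}
    - {"x": 0.179, "y": -0.383, "z": 0, "ax": 0, "ay": 0, "az": 0.532, "grip": -1}

```text
time: 19.25
tool_pos: [0.4373, 0.2577, 0.1842]
tcp_rot: [2.278, 2.163, 0.0]
wrist_force: [1.0, 1.3, 0.4]
width: 1.003
grip_force: 0.0
```

```bash
python3 - <<'E'
from grasp import *
r,s=held(.098,bot.read_state()['tool_pos'][2]); plan(r[0][0]/1000-.0008,r[0][1]/1000+.0005,r[1],.053)
E
```

```text
tcp [0.4379 0.2577 0.1844] yaw y -3.02 tilt [-0.0002  0.0006] w 0.9958503709661713 0.0 F [-0.2 -0.9  0.8] 19.3
held (array([438., 260.], dtype=float32), -3.0, np.float32(60.7), np.float32(44.2)) off [0.1 2.3]
shift [ 0.006 -0.002  0.263] turn [ 0.001  0.    -0.001]
```

step_arm:
  series:
    - {"x": 0.004, "y": 0, "z": 0.09, "ax": 0, "ay": 0, "az": 0, "grip": -1}
    - {"x": 0.004, "y": 0, "z": 0.17, "ax": 0, "ay": 0, "az": 0, "grip": -1}
    - {"x": 0.004, "y": 0, "z": 0.24, "ax": 0, "ay": 0, "az": 0, "grip": -1}
    - {"x": 0.004, "y": 0, "z": 0.262, "ax": 0, "ay": 0, "az": 0, "grip": -1}
    - {"x": 0.004, "y": 0, "z": 0.262, "ax": 0, "ay": 0, "az": 0, "grip": -1}
    - {"x": 0.004, "y": 0, "z": 0.262, "ax": 0, "ay": 0, "az": 0, "grip": 1}
    - {"x": 0.004, "y": 0, "z": 0.262, "ax": 0, "ay": 0, "az": 0, "grip": 1}
    - {"x": 0.004, "y": 0, "z": 0.262, "ax": 0, "ay": 0, "az": 0, "grip": 1}
    - {"x": 0.004, "y": 0, "z": 0.262, "ax": 0, "ay": 0, "az": 0, "grip": 1}
    - {"x": 0.004, "y": 0, "z": 0.262, "ax": 0, "ay": 0, "az": 0, "grip": 1}
    - {"x": 0.004, "y": 0, "z": 0.262, "ax": 0, "ay": 0, "az": 0, "grip": 1}
  force: 45

```text
time: 20.4
tool_pos: [0.4388, 0.2608, 0.056]
tcp_rot: [2.278, 2.162, 0.007]
wrist_force: [1.4, -0.9, 7.4]
width: 0.722
grip_force: 50.9
```

step_arm:
  series:
    - {"x": 0, "y": 0, "z": -0.05, "ax": 0, "ay": 0, "az": 0, "grip": 1}
    - {"x": 0, "y": 0, "z": -0.12, "ax": 0, "ay": 0, "az": 0, "grip": 1}
    - {"x": 0, "y": 0, "z": -0.2, "ax": 0, "ay": 0, "az": 0, "grip": 1}
    - {"x": 0, "y": 0, "z": -0.28, "ax": 0, "ay": 0, "az": 0, "grip": 1}
    - {"x": 0, "y": 0, "z": -0.34, "ax": 0, "ay": 0, "az": 0, "grip": 1}
    - {"x": 0, "y": 0, "z": -0.34, "ax": 0, "ay": 0, "az": 0, "grip": 1}

```text
time: 21.0
tool_pos: [0.4394, 0.2613, 0.2292]
tcp_rot: [2.277, 2.161, 0.015]
wrist_force: [0.1, 0.1, -2.1]
width: 0.722
grip_force: 50.9
```

```bash
python3 - <<'E'
from grasp import *
a=np.radians(-13.5); n=np.array([-np.sin(a),np.cos(a)])
for o in (.012,-.0245): print(o,np.array([.6128,.0057])+o*n)
q=np.array([.6128,.0057])+.012*n
held(.098,.054); plan(q[0],q[1],-13.5,.165); plan(q[0],q[1],-13.5,.22)
E
```

```text
0.012 [0.61560134 0.01736844]
-0.0245 [ 0.60708059 -0.01812306]
tcp [0.4379 0.2605 0.226 ] yaw y -2.99 tilt [0.0027 0.0045] w 0.7188877109140221 50.85490822792053 F [-0.6 -0.3 -3.5] 21.05
held (array([439.7, 262.4], dtype=float32), -3.3, np.float32(60.1), np.float32(41.2)) off [1.8 1.9]
shift [-0.467  0.38   0.123] turn [ 0.008 -0.006  0.35 ]
shift [-0.467  0.38   0.013] turn [ 0.008 -0.006  0.35 ]
```

step_arm:
  series:
    - {"x": -0.467, "y": 0.38, "z": 0.01, "ax": 0, "ay": 0, "az": 0.35, "grip": 1}
    - {"x": -0.467, "y": 0.38, "z": 0.01, "ax": 0, "ay": 0, "az": 0.35, "grip": 1}
    - {"x": -0.467, "y": 0.38, "z": 0.01, "ax": 0, "ay": 0, "az": 0.35, "grip": 1}
    - {"x": -0.467, "y": 0.38, "z": 0.01, "ax": 0, "ay": 0, "az": 0.35, "grip": 1}
    - {"x": -0.467, "y": 0.38, "z": 0.01, "ax": 0, "ay": 0, "az": 0.35, "grip": 1}
    - {"x": -0.467, "y": 0.38, "z": 0.01, "ax": 0, "ay": 0, "az": 0.35, "grip": 1}
    - {"x": -0.467, "y": 0.38, "z": 0.01, "ax": 0, "ay": 0, "az": 0.35, "grip": 1}
    - {"x": -0.467, "y": 0.38, "z": 0.07, "ax": 0, "ay": 0, "az": 0.35, "grip": 1}
    - {"x": -0.467, "y": 0.38, "z": 0.12, "ax": 0, "ay": 0, "az": 0.35, "grip": 1}
    - {"x": -0.467, "y": 0.38, "z": 0.12, "ax": 0, "ay": 0, "az": 0.35, "grip": 1}
    - {"x": -0.467, "y": 0.38, "z": 0.12, "ax": 0, "ay": 0, "az": 0.35, "grip": 1}

```text
time: 22.15
tool_pos: [0.6121, 0.0171, 0.1612]
tcp_rot: [-2.464, -1.943, 0.006]
wrist_force: [0.4, -0.4, -2.1]
width: 0.722
grip_force: 51.4
```

```bash
python3 - <<'E'
from grasp import *
import pickle
w=cam('wrist'); s=bot.read_state(); pickle.dump((w,s),open('r.pkl','wb'))
cv2.imwrite('pics/r1.png',cv2.resize(w['img'][90:390,170:470],None,fx=2,fy=2,interpolation=cv2.INTER_CUBIC)[:,:,::-1]); plan(.6156,.0174,-13.5,.165)
E
```

```text
shift [ 0.001  0.004 -0.004] turn [-0.003  0.     0.001]
```

View pics/r1.png

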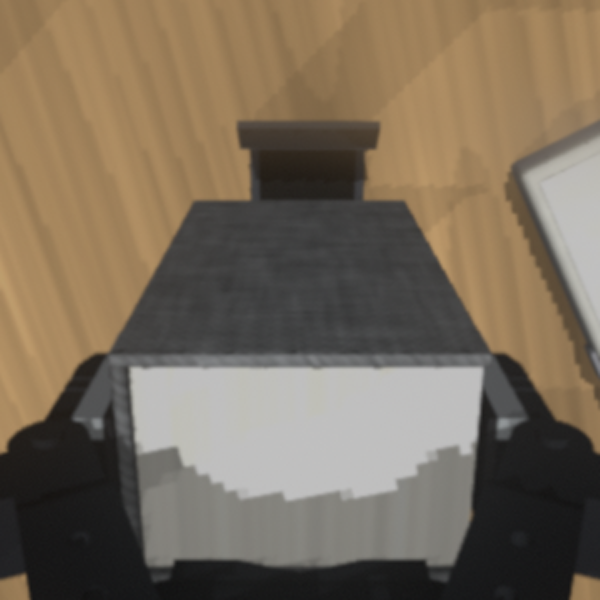

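The lip spans columns 238-379 (centre 308) against the reader's bottom at 195-404 (centre 300). The rows are lip outer 122, crease 150, bottom 200 and top near edge 353.

```bash
python3 - <<'E'
from grasp import *
import pickle
w,s=pickle.load(open('r.pkl','rb'));p=s['tool_pos'];R=Ro.from_rotvec(s['tcp_rot']).as_matrix();z=p[2]-.0555
for n,r,h,c in [('lip outer ~48-12',122,.06,308),('crease 37-12',150,.05,308),('top near -23',353,z+.098,300),('bottom near -23',200,z,300)]:
    P=onplane(w,[[170+c/2,90+r/2]],h)[0]; print(n,((P-p)@R*1000).round(1))
E
```

```text
lip outer ~48-12 [ 37.1   1.9 103.1]
crease 37-12 [ 25.4   2.1 113.1]
top near -23 [ 23.8  -0.6 -42.5]
bottom near -23 [21.9 -0.8 55.5]
```

step_arm:
  series:
    - {"x": 0.001, "y": 0.005, "z": 0.05, "ax": 0, "ay": 0, "az": 0, "grip": 1}
    - {"x": 0.001, "y": 0.005, "z": 0.08, "ax": 0, "ay": 0, "az": 0, "grip": 1}
    - {"x": 0.001, "y": 0.005, "z": 0.1, "ax": 0, "ay": 0, "az": 0, "grip": 1}
    - {"x": 0.001, "y": 0.005, "z": 0.12, "ax": 0, "ay": 0, "az": 0, "grip": 1}
    - {"x": 0.001, "y": 0.005, "z": 0.13, "ax": 0, "ay": 0, "az": 0, "grip": 1}
    - {"x": 0.001, "y": 0.005, "z": 0.13, "ax": 0, "ay": 0, "az": 0, "grip": 1}

```text
time: 22.8
tool_pos: [0.6162, 0.0166, 0.0979]
tcp_rot: [-2.466, -1.944, 0.002]
wrist_force: [1.0, -0.4, -2.7]
width: 0.721
grip_force: 51.6
```

step_arm:
  series:
    - {"x": 0, "y": 0, "z": 0.015, "ax": 0, "ay": 0, "az": 0, "grip": 1}
    - {"x": 0, "y": 0, "z": 0.03, "ax": 0, "ay": 0, "az": 0, "grip": 1}
    - {"x": 0, "y": 0, "z": 0.045, "ax": 0, "ay": 0, "az": 0, "grip": 1}
    - {"x": 0, "y": 0, "z": 0.055, "ax": 0, "ay": 0, "az": 0, "grip": 1}
    - {"x": 0, "y": 0, "z": 0.06, "ax": 0, "ay": 0, "az": 0, "grip": 1}
    - {"x": 0, "y": 0, "z": 0.06, "ax": 0, "ay": 0, "az": 0, "grip": 1}

```text
time: 23.4
tool_pos: [0.6164, 0.0166, 0.068]
tcp_rot: [-2.467, -1.945, 0.001]
wrist_force: [-0.2, 0.7, -3.9]
width: 0.718
grip_force: 51.6
```

step_arm:
  series:
    - {"x": 0, "y": 0, "z": 0.006, "ax": 0, "ay": 0, "az": 0, "grip": 1}
    - {"x": 0, "y": 0, "z": 0.01, "ax": 0, "ay": 0, "az": 0, "grip": 1}
    - {"x": 0, "y": 0, "z": 0.012, "ax": 0, "ay": 0, "az": 0, "grip": 1}
    - {"x": 0, "y": 0, "z": 0.012, "ax": 0, "ay": 0, "az": 0, "grip": 1}

```text
time: 23.8
tool_pos: [0.6167, 0.0166, 0.0626]
tcp_rot: [-2.467, -1.945, 0.0]
wrist_force: [-0.3, -0.2, -3.5]
width: 0.721
grip_force: 51.6
```

step_arm:
  series:
    - {"x": 0, "y": 0, "z": 0.001, "ax": 0, "ay": 0, "az": 0, "grip": 1}
    - {"x": 0, "y": 0, "z": 0.002, "ax": 0, "ay": 0, "az": 0, "grip": 1}
    - {"x": 0, "y": 0, "z": 0.002, "ax": 0, "ay": 0, "az": 0, "grip": 1}

```text
time: 24.1
tool_pos: [0.6168, 0.0166, 0.0617]
tcp_rot: [2.467, 1.945, 0.0]
wrist_force: [-0.1, -0.1, -2.7]
width: 0.718
grip_force: 51.6
```

step_arm:
  series:
    - {"x": 0, "y": 0, "z": 0.001, "ax": 0, "ay": 0, "az": 0, "grip": 1}
    - {"x": 0, "y": 0, "z": 0.002, "ax": 0, "ay": 0, "az": 0, "grip": 1}
    - {"x": 0, "y": 0, "z": 0.002, "ax": 0, "ay": 0, "az": 0, "grip": 1}

```text
time: 24.4
tool_pos: [0.6167, 0.0166, 0.0606]
tcp_rot: [-2.467, -1.945, 0.0]
wrist_force: [-0.0, 0.1, -3.4]
width: 0.723
grip_force: 51.6
```

step_arm:
  series:
    - {"x": 0, "y": 0, "z": 0.001, "ax": 0, "ay": 0, "az": 0, "grip": 1}
    - {"x": 0, "y": 0, "z": 0.002, "ax": 0, "ay": 0, "az": 0, "grip": 1}
    - {"x": 0, "y": 0, "z": 0.002, "ax": 0, "ay": 0, "az": 0, "grip": 1}

```text
time: 24.7
tool_pos: [0.6167, 0.0166, 0.0596]
tcp_rot: [-2.467, -1.945, 0.0]
wrist_force: [-0.4, -1.1, -3.8]
width: 0.719
grip_force: 51.6
```

step_arm:
  series:
    - {"x": 0, "y": 0, "z": 0.001, "ax": 0, "ay": 0, "az": 0, "grip": 1}
    - {"x": 0, "y": 0, "z": 0.001, "ax": 0, "ay": 0, "az": 0, "grip": 1}

```text
time: 24.9
tool_pos: [0.6168, 0.0166, 0.0591]
tcp_rot: [-2.467, -1.945, 0.0]
wrist_force: [0.4, 0.0, -2.5]
width: 0.72
grip_force: 51.6
```

step_arm:
  series:
    - {"x": 0, "y": 0, "z": 0.001, "ax": 0, "ay": 0, "az": 0, "grip": 1}
    - {"x": 0, "y": 0, "z": 0.001, "ax": 0, "ay": 0, "az": 0, "grip": 1}

```text
time: 25.1
tool_pos: [0.6169, 0.0165, 0.0591]
tcp_rot: [2.467, 1.945, 0.0]
wrist_force: [-0.6, -0.5, 1.1]
width: 0.719
grip_force: 51.9
```

step_arm:
  series:
    - {"x": 0, "y": 0, "z": 0.001, "ax": 0, "ay": 0, "az": 0, "grip": 1}
    - {"x": 0, "y": 0, "z": 0.001, "ax": 0, "ay": 0, "az": 0, "grip": 1}

```text
time: 25.3
tool_pos: [0.6169, 0.0165, 0.059]
tcp_rot: [2.467, 1.945, -0.0]
wrist_force: [-3.8, -0.2, 6.2]
width: 0.72
grip_force: 52.3
```

Contact with the floor. Releasing and going to the slim book.

step_arm:
  series:
    - {"x": 0, "y": 0, "z": 0, "ax": 0, "ay": 0, "az": 0, "grip": 0.2}
    - {"x": 0, "y": 0, "z": 0, "ax": 0, "ay": 0, "az": 0, "grip": -1}
    - {"x": 0, "y": 0, "z": 0, "ax": 0, "ay": 0, "az": 0, "grip": -1}
    - {"x": 0, "y": 0, "z": 0, "ax": 0, "ay": 0, "az": 0, "grip": -1}
    - {"x": 0, "y": 0, "z": 0, "ax": 0, "ay": 0, "az": 0, "grip": -1}
    - {"x": 0, "y": 0, "z": -0.05, "ax": 0, "ay": 0, "az": 0, "grip": -1}
    - {"x": 0, "y": 0, "z": -0.12, "ax": 0, "ay": 0, "az": 0, "grip": -1}
    - {"x": 0, "y": 0, "z": -0.2, "ax": 0, "ay": 0, "az": 0, "grip": -1}
    - {"x": 0, "y": 0, "z": -0.25, "ax": 0, "ay": 0, "az": 0, "grip": -1}
    - {"x": 0, "y": 0, "z": -0.25, "ax": 0, "ay": 0, "az": 0, "grip": -1}

```text
time: 26.3
tool_pos: [0.6204, 0.0165, 0.1889]
tcp_rot: [2.462, 1.941, 0.012]
wrist_force: [0.7, -0.5, 1.4]
width: 1.003
grip_force: 0.0
```

```bash
python3 - <<'E'
from grasp import *
held(.101,bot.read_state()['tool_pos'][2]); plan(.451,.099,-12,.18)
E
```

```text
tcp [0.6188 0.0165 0.1861] yaw y -13.5 tilt [0.0013 0.0056] w 1.001757397756679 0.0 F [ 0.1  0.4 -0.2] 26.35
held (array([616.6,  15.3], dtype=float32), -13.6, np.float32(60.8), np.float32(44.8)) off [-2.2 -1.2]
shift [ 0.082 -0.365  0.01 ] turn [ 0.011 -0.002 -0.05 ]
```

step_arm:
  series:
    - {"x": 0.082, "y": -0.365, "z": 0, "ax": 0, "ay": 0, "az": -0.05, "grip": -1}
    - {"x": 0.082, "y": -0.365, "z": 0, "ax": 0, "ay": 0, "az": -0.05, "grip": -1}
    - {"x": 0.082, "y": -0.365, "z": 0, "ax": 0, "ay": 0, "az": -0.05, "grip": -1}
    - {"x": 0.082, "y": -0.365, "z": 0, "ax": 0, "ay": 0, "az": -0.05, "grip": -1}
    - {"x": 0.082, "y": -0.365, "z": 0, "ax": 0, "ay": 0, "az": -0.05, "grip": -1}
    - {"x": 0.082, "y": -0.365, "z": 0, "ax": 0, "ay": 0, "az": -0.05, "grip": -1}
    - {"x": 0.082, "y": -0.365, "z": 0, "ax": 0, "ay": 0, "az": -0.05, "grip": -1}

```text
time: 27.05
tool_pos: [0.4495, 0.0987, 0.1827]
tcp_rot: [2.441, 1.977, -0.001]
wrist_force: [-0.2, -0.3, -0.2]
width: 1.002
grip_force: 0.0
```

```bash
python3 - <<'E'
from grasp import *
r,s=held(.094,bot.read_state()['tool_pos'][2]); plan(r[0][0]/1000-.0008,r[0][1]/1000+.0005,r[1],.051)
E
```

```text
tcp [0.4498 0.0986 0.1829] yaw y -12.03 tilt [-0.0003 -0.0001] w 0.9983407330905738 0.0 F [-0.  -0.   0.4] 27.1
held (array([450.4,  99.3], dtype=float32), -12.0, np.float32(60.2), np.float32(18.8)) off [0.6 0.7]
shift [ 0.002 -0.001  0.264] turn [-0.     0.    -0.001]
```

step_arm:
  series:
    - {"x": 0.002, "y": 0, "z": 0.09, "ax": 0, "ay": 0, "az": 0, "grip": -1}
    - {"x": 0.002, "y": 0, "z": 0.17, "ax": 0, "ay": 0, "az": 0, "grip": -1}
    - {"x": 0.002, "y": 0, "z": 0.24, "ax": 0, "ay": 0, "az": 0, "grip": -1}
    - {"x": 0.002, "y": 0, "z": 0.262, "ax": 0, "ay": 0, "az": 0, "grip": -1}
    - {"x": 0.002, "y": 0, "z": 0.262, "ax": 0, "ay": 0, "az": 0, "grip": -1}
    - {"x": 0.002, "y": 0, "z": 0.262, "ax": 0, "ay": 0, "az": 0, "grip": 1}
    - {"x": 0.002, "y": 0, "z": 0.262, "ax": 0, "ay": 0, "az": 0, "grip": 1}
    - {"x": 0.002, "y": 0, "z": 0.262, "ax": 0, "ay": 0, "az": 0, "grip": 1}
    - {"x": 0.002, "y": 0, "z": 0.262, "ax": 0, "ay": 0, "az": 0, "grip": 1}
    - {"x": 0.002, "y": 0, "z": 0.262, "ax": 0, "ay": 0, "az": 0, "grip": 1}
    - {"x": 0.002, "y": 0, "z": 0.262, "ax": 0, "ay": 0, "az": 0, "grip": 1}
  force: 30

```text
time: 28.2
tool_pos: [0.4513, 0.1003, 0.0543]
tcp_rot: [2.439, 1.976, 0.006]
wrist_force: [1.3, -1.0, 6.1]
width: 0.722
grip_force: 33.7
```

step_arm:
  series:
    - {"x": 0, "y": 0, "z": -0.05, "ax": 0, "ay": 0, "az": 0, "grip": 1}
    - {"x": 0, "y": 0, "z": -0.12, "ax": 0, "ay": 0, "az": 0, "grip": 1}
    - {"x": 0, "y": 0, "z": -0.2, "ax": 0, "ay": 0, "az": 0, "grip": 1}
    - {"x": 0, "y": 0, "z": -0.28, "ax": 0, "ay": 0, "az": 0, "grip": 1}
    - {"x": 0, "y": 0, "z": -0.36, "ax": 0, "ay": 0, "az": 0, "grip": 1}
    - {"x": 0, "y": 0, "z": -0.36, "ax": 0, "ay": 0, "az": 0, "grip": 1}

```text
time: 28.8
tool_pos: [0.4531, 0.1007, 0.2395]
tcp_rot: [2.436, 1.973, 0.018]
wrist_force: [0.9, -0.3, -0.4]
width: 0.72
grip_force: 33.3
```

```bash
python3 - <<'E'
from grasp import *
# reader TCP placed at (616.9,16.5); slim centre 36 mm from the reader's
a=np.radians(-13.5); q=np.array([.6163,.0165])-.0362*np.array([-np.sin(a),np.cos(a)]); print(q)
held(.094,.053); plan(q[0],q[1],-13.5,.22)
E
```

```text
[ 0.60784928 -0.01869979]
tcp [0.4514 0.1005 0.2362] yaw y -11.99 tilt [0.003  0.0075] w 0.7206226143382655 33.35618734359741 F [ 0.7  0.4 -1.2] 28.85
held (array([453.5, 100.6], dtype=float32), -12.6, np.float32(60.1), np.float32(15.8)) off [2.1 0.1]
shift [-0.168  0.355  0.035] turn [ 0.014 -0.006  0.05 ]
```

step_arm:
  series:
    - {"x": -0.168, "y": 0.355, "z": 0.03, "ax": 0, "ay": 0, "az": 0.05, "grip": 1}
    - {"x": -0.168, "y": 0.355, "z": 0.03, "ax": 0, "ay": 0, "az": 0.05, "grip": 1}
    - {"x": -0.168, "y": 0.355, "z": 0.03, "ax": 0, "ay": 0, "az": 0.05, "grip": 1}
    - {"x": -0.168, "y": 0.355, "z": 0.03, "ax": 0, "ay": 0, "az": 0.05, "grip": 1}
    - {"x": -0.168, "y": 0.355, "z": 0.03, "ax": 0, "ay": 0, "az": 0.05, "grip": 1}
    - {"x": -0.168, "y": 0.355, "z": 0.08, "ax": 0, "ay": 0, "az": 0.05, "grip": 1}
    - {"x": -0.168, "y": 0.355, "z": 0.12, "ax": 0, "ay": 0, "az": 0.05, "grip": 1}
    - {"x": -0.168, "y": 0.355, "z": 0.12, "ax": 0, "ay": 0, "az": 0.05, "grip": 1}
    - {"x": -0.168, "y": 0.355, "z": 0.12, "ax": 0, "ay": 0, "az": 0.05, "grip": 1}

```text
time: 29.75
tool_pos: [0.6037, -0.0185, 0.1709]
tcp_rot: [-2.465, -1.944, 0.004]
wrist_force: [-0.2, -0.0, -0.5]
width: 0.724
grip_force: 33.6
```

```bash
python3 - <<'E'
from grasp import *
import pickle
w=cam('wrist'); s=bot.read_state(); pickle.dump((w,s),open('s.pkl','wb'))
cv2.imwrite('pics/s1.png',cv2.resize(w['img'][90:390,170:470],None,fx=2,fy=2,interpolation=cv2.INTER_CUBIC)[:,:,::-1]); plan(.60785,-.0187,-13.5,.17)
E
```

```text
shift [0.001 0.006 0.005] turn [-0.001  0.     0.001]
```

View pics/s1.png

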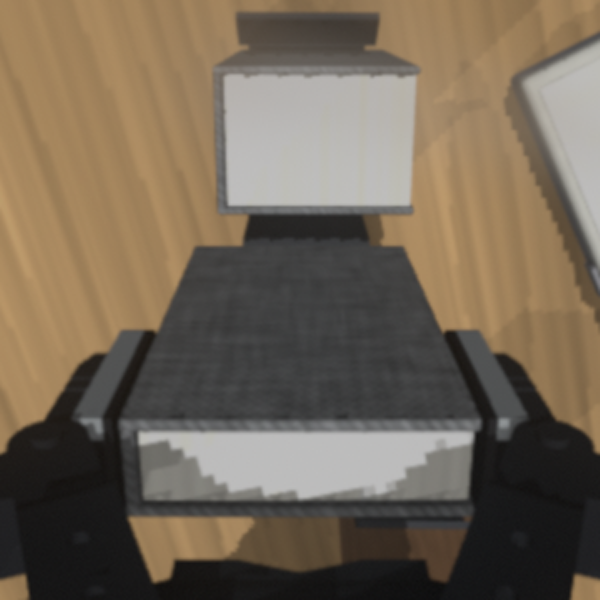

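Reader stands upright in the rack: top rows 66-213, columns 215-418. Slim is held with its top at rows 420-516 and its bottom near edge at row 246.

```bash
python3 - <<'E'
from grasp import *
import pickle
w,s=pickle.load(open('s.pkl','rb'));p=s['tool_pos'];R=Ro.from_rotvec(s['tcp_rot']).as_matrix();z=p[2]-.0540
for n,r,h,c in [('reader near edge',213,.101,314),('reader far',68,.101,316),('slim top near',420,z+.094,301),('slim top far',516,z+.094,301),('slim bottom near',246,z,300),('lip +y outer 85?',13,.06,307),('lip -y outer',525,.06,410)]:
    P=onplane(w,[[170+c/2,90+r/2]],h)[0]; print(n,((P-p)@R*1000).round(1))
E
```

```text
reader near edge [13.5  4.  71.3]
reader far [58.   4.3 71.3]
slim top near [ 10.3  -0.2 -40. ]
slim top far [ -8.6  -0.1 -40. ]
slim bottom near [ 8.5 -0.4 54. ]
lip +y outer 85? [ 73.6   2.  112.3]
lip -y outer [-139.5   47.6  112.3]
```

step_arm:
  series:
    - {"x": 0.002, "y": 0.006, "z": 0.0, "ax": 0, "ay": 0, "az": 0, "grip": 1}
    - {"x": 0.002, "y": 0.006, "z": 0.0, "ax": 0, "ay": 0, "az": 0, "grip": 1}
    - {"x": 0.002, "y": 0.006, "z": 0.03, "ax": 0, "ay": 0, "az": 0, "grip": 1}
    - {"x": 0.002, "y": 0.006, "z": 0.05, "ax": 0, "ay": 0, "az": 0, "grip": 1}
    - {"x": 0.002, "y": 0.006, "z": 0.07, "ax": 0, "ay": 0, "az": 0, "grip": 1}
    - {"x": 0.002, "y": 0.006, "z": 0.09, "ax": 0, "ay": 0, "az": 0, "grip": 1}
    - {"x": 0.002, "y": 0.006, "z": 0.11, "ax": 0, "ay": 0, "az": 0, "grip": 1}
    - {"x": 0.002, "y": 0.006, "z": 0.11, "ax": 0, "ay": 0, "az": 0, "grip": 1}

```text
time: 30.6
tool_pos: [0.6068, -0.0187, 0.1146]
tcp_rot: [-2.465, -1.943, 0.005]
wrist_force: [-0.7, 0.5, -0.7]
width: 0.72
grip_force: 33.7
```

step_arm:
  series:
    - {"x": 0, "y": 0, "z": 0.015, "ax": 0, "ay": 0, "az": 0, "grip": 1}
    - {"x": 0, "y": 0, "z": 0.03, "ax": 0, "ay": 0, "az": 0, "grip": 1}
    - {"x": 0, "y": 0, "z": 0.04, "ax": 0, "ay": 0, "az": 0, "grip": 1}
    - {"x": 0, "y": 0, "z": 0.04, "ax": 0, "ay": 0, "az": 0, "grip": 1}

```text
time: 31.0
tool_pos: [0.6077, -0.0187, 0.0961]
tcp_rot: [-2.466, -1.944, 0.002]
wrist_force: [0.5, -0.2, -1.5]
width: 0.72
grip_force: 33.7
```

step_arm:
  series:
    - {"x": 0, "y": 0, "z": 0.015, "ax": 0, "ay": 0, "az": 0, "grip": 1}
    - {"x": 0, "y": 0, "z": 0.03, "ax": 0, "ay": 0, "az": 0, "grip": 1}
    - {"x": 0, "y": 0, "z": 0.04, "ax": 0, "ay": 0, "az": 0, "grip": 1}
    - {"x": 0, "y": 0, "z": 0.04, "ax": 0, "ay": 0, "az": 0, "grip": 1}

```text
time: 31.4
tool_pos: [0.6074, -0.0187, 0.0758]
tcp_rot: [-2.466, -1.944, 0.003]
wrist_force: [-0.6, -1.0, -1.7]
width: 0.723
grip_force: 33.7
```

step_arm:
  series:
    - {"x": 0, "y": 0, "z": 0.01, "ax": 0, "ay": 0, "az": 0, "grip": 1}
    - {"x": 0, "y": 0, "z": 0.018, "ax": 0, "ay": 0, "az": 0, "grip": 1}
    - {"x": 0, "y": 0, "z": 0.022, "ax": 0, "ay": 0, "az": 0, "grip": 1}
    - {"x": 0, "y": 0, "z": 0.024, "ax": 0, "ay": 0, "az": 0, "grip": 1}
    - {"x": 0, "y": 0, "z": 0.024, "ax": 0, "ay": 0, "az": 0, "grip": 1}

```text
time: 31.9
tool_pos: [0.6084, -0.0188, 0.0651]
tcp_rot: [-2.467, -1.945, 0.0]
wrist_force: [0.0, 0.0, -0.4]
width: 0.725
grip_force: 33.7
```

step_arm:
  series:
    - {"x": 0, "y": 0, "z": 0.001, "ax": 0, "ay": 0, "az": 0, "grip": 1}
    - {"x": 0, "y": 0, "z": 0.002, "ax": 0, "ay": 0, "az": 0, "grip": 1}
    - {"x": 0, "y": 0, "z": 0.002, "ax": 0, "ay": 0, "az": 0, "grip": 1}

```text
time: 32.2
tool_pos: [0.6085, -0.0188, 0.0643]
tcp_rot: [2.467, 1.945, 0.0]
wrist_force: [-0.3, 0.6, -0.7]
width: 0.721
grip_force: 33.7
```

step_arm:
  series:
    - {"x": 0, "y": 0, "z": 0.001, "ax": 0, "ay": 0, "az": 0, "grip": 1}
    - {"x": 0, "y": 0, "z": 0.002, "ax": 0, "ay": 0, "az": 0, "grip": 1}
    - {"x": 0, "y": 0, "z": 0.002, "ax": 0, "ay": 0, "az": 0, "grip": 1}

```text
time: 32.5
tool_pos: [0.6084, -0.0188, 0.0631]
tcp_rot: [-2.467, -1.945, 0.0]
wrist_force: [0.2, 0.0, -0.9]
width: 0.72
grip_force: 33.7
```

step_arm:
  series:
    - {"x": 0, "y": 0, "z": 0.002, "ax": 0, "ay": 0, "az": 0, "grip": 1}
    - {"x": 0, "y": 0, "z": 0.004, "ax": 0, "ay": 0, "az": 0, "grip": 1}
    - {"x": 0, "y": 0, "z": 0.005, "ax": 0, "ay": 0, "az": 0, "grip": 1}
    - {"x": 0, "y": 0, "z": 0.005, "ax": 0, "ay": 0, "az": 0, "grip": 1}

```text
time: 32.9
tool_pos: [0.6083, -0.0188, 0.0605]
tcp_rot: [-2.467, -1.945, 0.0]
wrist_force: [0.8, 0.8, -0.7]
width: 0.718
grip_force: 33.7
```

step_arm:
  series:
    - {"x": 0, "y": 0, "z": 0.001, "ax": 0, "ay": 0, "az": 0, "grip": 1}
    - {"x": 0, "y": 0, "z": 0.002, "ax": 0, "ay": 0, "az": 0, "grip": 1}
    - {"x": 0, "y": 0, "z": 0.002, "ax": 0, "ay": 0, "az": 0, "grip": 1}

```text
time: 33.2
tool_pos: [0.6084, -0.0188, 0.0596]
tcp_rot: [-2.467, -1.945, 0.0]
wrist_force: [-0.6, 0.4, -0.4]
width: 0.723
grip_force: 33.7
```

step_arm:
  series:
    - {"x": 0, "y": 0, "z": 0.001, "ax": 0, "ay": 0, "az": 0, "grip": 1}
    - {"x": 0, "y": 0, "z": 0.002, "ax": 0, "ay": 0, "az": 0, "grip": 1}
    - {"x": 0, "y": 0, "z": 0.002, "ax": 0, "ay": 0, "az": 0, "grip": 1}

```text
time: 33.5
tool_pos: [0.6084, -0.0188, 0.0586]
tcp_rot: [-2.467, -1.945, 0.0]
wrist_force: [0.7, 0.0, -1.3]
width: 0.722
grip_force: 33.7
```

step_arm:
  series:
    - {"x": 0, "y": 0, "z": 0.001, "ax": 0, "ay": 0, "az": 0, "grip": 1}
    - {"x": 0, "y": 0, "z": 0.002, "ax": 0, "ay": 0, "az": 0, "grip": 1}
    - {"x": 0, "y": 0, "z": 0.002, "ax": 0, "ay": 0, "az": 0, "grip": 1}

```text
time: 33.8
tool_pos: [0.6083, -0.0188, 0.0576]
tcp_rot: [-2.467, -1.945, 0.0]
wrist_force: [0.4, -0.0, 0.0]
width: 0.72
grip_force: 33.7
```

step_arm:
  series:
    - {"x": 0, "y": 0, "z": 0.001, "ax": 0, "ay": 0, "az": 0, "grip": 1}
    - {"x": 0, "y": 0, "z": 0.001, "ax": 0, "ay": 0, "az": 0, "grip": 1}

```text
time: 34.0
tool_pos: [0.6085, -0.0188, 0.0574]
tcp_rot: [2.467, 1.945, 0.0]
wrist_force: [0.0, -0.5, 1.2]
width: 0.72
grip_force: 33.8
```

step_arm:
  series:
    - {"x": 0, "y": 0, "z": 0, "ax": 0, "ay": 0, "az": 0, "grip": 0.2}
    - {"x": 0, "y": 0, "z": 0, "ax": 0, "ay": 0, "az": 0, "grip": -1}
    - {"x": 0, "y": 0, "z": 0, "ax": 0, "ay": 0, "az": 0, "grip": -1}
    - {"x": 0, "y": 0, "z": 0, "ax": 0, "ay": 0, "az": 0, "grip": -1}
    - {"x": 0, "y": 0, "z": 0, "ax": 0, "ay": 0, "az": 0, "grip": -1}
    - {"x": 0, "y": 0, "z": -0.05, "ax": 0, "ay": 0, "az": 0, "grip": -1}
    - {"x": 0, "y": 0, "z": -0.12, "ax": 0, "ay": 0, "az": 0, "grip": -1}
    - {"x": 0, "y": 0, "z": -0.2, "ax": 0, "ay": 0, "az": 0, "grip": -1}
    - {"x": 0, "y": 0, "z": -0.3, "ax": 0, "ay": 0, "az": 0, "grip": -1}
    - {"x": 0, "y": 0, "z": -0.4, "ax": 0, "ay": 0, "az": 0, "grip": -1}
    - {"x": 0, "y": 0, "z": -0.4, "ax": 0, "ay": 0, "az": 0, "grip": -1}
    - {"x": 0, "y": 0, "z": -0.4, "ax": 0, "ay": 0, "az": 0, "grip": -1}

```text
time: 35.2
tool_pos: [0.6097, -0.0189, 0.2597]
tcp_rot: [2.465, 1.943, 0.006]
wrist_force: [0.2, 0.0, -0.3]
width: 0.997
grip_force: 0.0
```

```bash
python3 - <<'E'
from tops import *
w=cam('wrist'); print(bot.read_state()['tool_pos'])
for n,X in [('slim',[.6084,-.0188,.097]),('reader',[.617,.0165,.101]),('case',[.614,-.1947,.093]),('dict',[.6433,.2135,.107])]:
    u=proj(w,X)[0]; print(n,u.round(),top(w,u,X[2],'x_is_long'))
t=cam('top')
print('dict top',top(t,proj(t,[.6433,.2135,.107])[0],.107,'x_is_long'))
E
```

```text
[ 0.60831549 -0.01878525  0.25720685]
slim [317. 183.] (array([614. ,   4.2], dtype=float32), 76.4, np.float32(60.8), np.float32(67.6))
reader [317. 143.] (array([614.1,   4.8], dtype=float32), 76.4, np.float32(60.0), np.float32(66.7))
case [361. 340.] None
dict [ 286. -142.] None
dict top (array([644.7, 212.3], dtype=float32), 12.6, np.float32(53.4), np.float32(58.5))
```

```bash
python3 -c "
from workcell import bot
print(bot.finish_job())"
```

```text
the job is handed in; nothing more can be done
None
```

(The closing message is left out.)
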